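Sanitise the jewellery in the screw-top jar

ROBOT

A 7-joint arm with a two-finger parallel gripper is mounted at the origin on the work surface. World frame = base frame: x ahead of the robot, y to its left, z up, the work surface at z = 0. Lengths are in m, angles in rad, forces in N, time in s.
With the tool pointing down it reaches from about 0.4 to 0.85 m from the base axis. Payload 4.5 kg.
Tool frame: the origin (TCP) lies on the centre line of the jaws, within the pads' length; the fingertips stand 25 mm ahead of it and the grasp point (between the pads) lies 6 mm ahead of it; z points along the fingers, y is the direction in which the jaws open and shut (so a half turn about z gives the same grasp; the last joint's range is limited). The gripper opens to 88 mm and grips with 3 to 60 N. Pads are 18 mm wide; open, the fingers measure 123 mm over their backs; the gripper's body (75 mm by 187 mm) begins 45 mm behind the grasp point.
Start: joints at [1.325, 0.689, -0.195, 1.565, 0.157, 0.902, -0.215], TCP at [0.173, -0.601, 0.264] pointing down, gripper open.
Joint ranges: [-3.01, 3.01], [-0.46, 2.08], [-1.47, 1.51], [0.13, 2.56], [-1, 4.14], [0.04, 2.09], [-2.66, 2.66]. Speed limits (rad/s): [2.57, 2.57, 3.14, 3.14, 3.14, 3.14, 3.14].

INTERFACE

Orientations are given as a unit quaternion [x, y, z, w].
In Python, from plant import r, eyes gives the robot as it stands.
- The arm moves only by the tool servo_tool, never from a script. Its argument "deltas" is a list of rows, each an object of numbers: "dx", "dy", "dz": the shift along the tool's x, y, z in units of 60 mm (1.0 is 60 mm); "ax", "ay", "az": the turn, a rotation vector about the tool's x, y, z in units of 6 degrees (1.0 is 6 degrees); "hand": the finger opening in mm, from 0 to 88.1. A call has 1 to 10 rows; each row is the pose to reach, as a shift and turn from the pose commanded when the call began, along the tool's axes at that moment; what a row does not reach only later rows make up. A row lasts 1/8 s, in which the tool goes at most 62.5 mm and 10.7 degrees, less where a joint would pass 70% of its speed; a pose out of reach is approached as far as the arm can. A call with a gripper value outside its range is refused whole. The fingers move at their own pace and stop on an object; "newtons" is the grip in N (left out, the last holds). Time passes only in rows, so rows that repeat a pose let the fingers close. It gives the time, the measured TCP pose, the force and the opening at its end, in the units of the state.
- r.get_state(): the state, without advancing time (a new reading comes with each control period).
- eyes.snapshot(name): name is "scene" or "top"; returns (picture, depth): 480x640x3 uint8, red, green, blue; 480x640 float32, m along the optical axis (not along the pixel's ray), 0 where there is no reading.
- eyes.camera_model(name): a dict with "fx", "fy", "cx", "cy" (pixels), "k1" (the pictures are not rectified: a ray, as slopes to the right and down, at radius r is drawn at 1 + k1 r^2 times it, then the intrinsics apply), "pose" (4x4, takes a point from camera to world coordinates). Camera axes: x right, y up, looking along -z (the intrinsics and any distortion apply to the point x, -y, -z); pixel columns grow to the right and rows downward; lengths in m; the calibration is good to about 2 mm. A picture is of the moment at which its call begins. camera_model takes no time and is no camera call.
- r.finish_job(): hands the job in, once; it reports no verdict.
The state is a dict: "clock": time; "q": joint angles; "qd": joint speeds; "joint_torque": joint torques, N m; "tool_pos": TCP position; "eef_rot": TCP orientation; "contact_force": force on the tool from outside, world axes, zero at the start; "moment": the same for the moment, N m; "opening": opening from 0.0 (shut) to 1.0 (fully open).
Only numpy, scipy, OpenCV 4.12 (cv2) and the standard library are available. Lean on these libraries where they do the work, as an engineer would, in place of code of your own. Each camera call takes 0.05 s, during which the arm holds its last target.

TASK

Unscrew the lid of the glass jar on the dresser, without forcing it, and stand it, knob up, in the middle of the terracotta dish; then put every piece of jewellery that is lying on the blue tray, but not the watch, into the jar. Once they are all in, take the sanitising wand by its handle and shine its lamp straight down into the middle of the open jar from about 6 cm above the mouth, holding it steady for 2 seconds, then lay the wand back along the middle of its grey pad. Leave the watch and the other things on the dresser where they are.

Things in the scene. Friction and masses are not known exactly. Their poses are not given: they have to be found in the camera images.
- jar: Thick glass jar fixed to the dresser, outer diameter 76 mm up to a shoulder at z = 42 mm, then a threaded neck (50 mm over the glass, 57 mm over the thread) up to the rim at z = 68 mm. Round bore of 44 mm diameter from the rim down to the floor at z = 6 mm. Origin: centre of its underside, z up.
- jar_mouth (a point): Centre of the jar's mouth, level with the rim (68 mm above the jar's underside). The jar's thread is right-handed: the lid opens counter-clockwise seen from above, rises 7 mm a turn and comes free after about 2 full turns (12.6 rad); until then it must not be pulled off by force. It stays put when let go part-way and turns with little effort (below 0.3 N m)
- lid: Aluminium screw lid of the jar: a cap 66 mm in diameter and 29 mm high with, on its top, a round fluted knob to grip, 35 mm in diameter, from 29 mm to 53 mm above the origin. Origin: centre of the lower edge of the skirt, z up along the thread axis; on the jar at the start it lies 43.5 mm above the jar's underside. Mass about 0.09 kg. The yaw of its frame shows how far it has been turned
- dish: Fixed round shallow terracotta dish, 120 mm across the rim, 12 mm high; its flat inner floor is 5 mm above the origin and about 95 mm across. Origin: centre of the underside
- tray: Fixed blue enamel tray 240 mm (its x) by 340 mm (its y), rim 12 mm high and 4 mm thick, floor 4 mm above the origin. Origin: centre of the underside. It carries the jewellery and the watch
- signet_ring: Steel signet ring lying flat, outer diameter 23 mm, 8 mm high, with a bezel on its +x side that reaches 15 mm from the origin. Origin: centre of its underside. May be absent
- wide_band: Plain brass ring lying flat, outer diameter 26 mm, 10 mm high. Origin: centre of its underside. May be absent
- locket: Round brass locket, 24 mm in diameter, 9 mm high, small loop on its +x side. Origin: centre of its underside. May be absent
- brooch: Steel bar brooch 28 mm (its x) by 16 mm (its y) by 9 mm high, with three clear stones on top. Origin: centre of its underside. May be absent
- pendant: Small round wooden pendant, 18 mm in diameter, 13 mm high, with a brass button of 12 mm diameter and 3 mm height on top. Origin: centre of its underside. May be absent
- watch: Steel wrist watch on a closed bracelet of 58 mm diameter, resting on the tray, about 29 mm high, its dial case on its +x side reaching 36 mm from the origin. Not to be moved. Origin: centre of its underside
- wand: White sanitising wand, about 0.12 kg: a straight handle 145 mm long (x from -70 to +75 mm), 26 mm wide (y) and 24 mm high (z 0 to 24 mm), flat underneath, with at its +x end a round lamp head of 20 mm diameter (up to 40 mm high) slanting forward and down. Origin: underside, near the middle of the handle and within 15 mm of the centre of mass; x along the handle towards the lamp, z up
- wand_lamp (a point): Centre of the wand's lamp glass, at x = 95 mm, z = 10 mm in the wand's frame. Its x axis is the direction in which the lamp shines: forward and 60 degrees below the handle's x axis, so the handle must be tipped 30 degrees head-down for the lamp to shine straight down. Its y axis is the wand's y
- pad: Fixed grey pad for the wand, 180 mm (x) by 50 mm (y), 3 mm thick. Origin: centre of the underside; the wand's origin lies at the middle of the pad and its x along the pad's x when put away
- compact: Open chrome compact mirror, 70 mm in diameter, about 75 mm high with its lid up. Not to be moved
- hairbrush: Wooden hairbrush, about 200 mm long, bristles down. Not to be moved
- perfume: Amber glass bottle, 48 mm in diameter, 115 mm high. Not to be moved
- varnish: Small green glass bottle, 30 mm in diameter, 65 mm high. Not to be moved
- tub: White cream tub, 72 mm in diameter, 50 mm high. Not to be moved

How it is judged:
On the way, in this order (a step that is already met when the one before it is completed fails the run):
1. the lid has been unscrewed and lifted clear of the jar's neck (z of lid in the frame of jar above 0.08 m), for 0.2 s.
2. the lid stands in the terracotta dish, knob up, and is let go (horizontal distance between lid and dish below 0.025 m and angle between lid's own z axis and vertical below 0.15 rad and z of lid in the frame of dish below 0.012 m and linear speed of lid below 0.02 m/s and contact force between the fingers and lid below 0.1 N), for 0.2 s.
3. every piece of jewellery is in the jar (horizontal distance between each of signet_ring, wide_band, locket, brooch, pendant and jar below 0.025 m and z of each of signet_ring, wide_band, locket, brooch, pendant in the frame of jar below 0.064 m), for 0.3 s.
4. the held wand shines straight down (within 17 degrees) into the middle of the jar's mouth (within 13 mm each way) from 30 to 90 mm, steady for 2 s (x of jar_mouth in the frame of wand_lamp between 0.03 and 0.09 m and y of jar_mouth in the frame of wand_lamp between -0.013 and 0.013 m and z of jar_mouth in the frame of wand_lamp between -0.013 and 0.013 m and angle between wand_lamp's own x axis and vertical above 2.8416 rad and linear speed of wand below 0.02 m/s and angular speed of wand below 0.15 rad/s and contact force between the fingers and wand above 0.5 N), for 1.9 s.
At the end, for the whole second after the job is handed in: The lid stands level in the dish, its centre within 25 mm of the dish's; every piece of jewellery is in the jar, below the rim; the wand lies level and at rest on its pad, its origin within 25 mm of the pad's centre and along it within 0.3 rad (either way round) (all of step 3 and horizontal distance between lid and dish below 0.025 m and angle between lid's own z axis and vertical below 0.15 rad and z of lid in the frame of dish below 0.012 m and linear speed of each of lid, wand below 0.02 m/s and horizontal distance between wand and pad below 0.025 m and angle between wand's own z axis and vertical below 0.1 rad and z of wand in the frame of pad below 0.008 m and angle between the x axis of wand and the x axis of pad, either way round below 0.3 rad); the robot touches nothing.
It fails at once if the lid is forced: it presses or pulls on the jar with more than 80 N (contact force between lid and jar above 80 N).
It fails at once if the watch is moved by more than 30 mm (distance of watch from where it was at the start of the episode above 0.03 m).
It fails at once if another bystander (compact, hairbrush, perfume, varnish or tub) is moved by more than 30 mm (distance of any of compact, hairbrush, perfume, varnish, tub from where it was at the start of the episode above 0.03 m).
Of signet_ring, wide_band, locket, brooch, pendant only 2 to 4 are there at a start; the rules pass over those that are not, and their reading is None.
At some moment in a run one of signet_ring, wide_band, locket, brooch, pendant may be knocked a few centimetres aside while the robot is not near it.
Once in a run the grip may slacken for a moment while it holds something.
It also fails if it takes over 210 s, if anything falls off the work surface, if the arm or the gripper's body presses on something with over 40 N, if the wrist force passes 120 N, or if a joint passes its speed limit or range.

## Working session

There is one attempt and no reset: what is moved stays moved. The work goes in short steps, Python scripts to look and compute and a tool call to move; the robot and the scene stay as the last step left them, time stands still between calls to the robot, and variables do not carry over. Pictures are saved under pics/ and viewed, and the job is handed in when it is done.

Besides the shell and the picture viewer there is one more tool, called after "Emit:" in YAML: its name, and indented under it one key for each argument. servo_tool: Moves the arm, as the interface text tells. Its arguments: {"type":"object","properties":{"deltas":{"type":"array","items":{"type":"object","properties":{"dx":{"type":"number"},"dy":{"type":"number"},"dz":{"type":"number"},"ax":{"type":"number"},"ay":{"type":"number"},"az":{"type":"number"},"hand":{"type":"number"}}}},"newtons":{"type":"number"}},"required":["deltas"]}

```bash
ls; mkdir -p pics
python3 - <<'E'
from plant import r, eyes
import cv2,numpy as np
print(r.get_state())
for n in("scene","top"):
    p,d=eyes.snapshot(n); cv2.imwrite(f"pics/{n}0.png",p[:,:,::-1]); np.savez(f"{n}0.npz",p=p,d=d)
    print(eyes.camera_model(n))
E
```

```text
pics
{'clock': 0.0, 'q': array([ 1.32479568,  0.68998274, -0.19450444,  1.56634909,  0.15728312,
        0.90248874, -0.21511145]), 'qd': array([ 0.00055829,  0.00142811,  0.00017152, -0.00112239, -0.00021116,
       -0.00036035,  0.0004299 ]), 'joint_torque': array([-5.26425047e-04, -5.27561760e+01, -1.26700357e+00, -1.53431135e+01,
       -5.26638783e-02,  6.70742244e-03,  1.88769736e-04]), 'tool_pos': array([ 0.17239432, -0.60014103,  0.26290917]), 'eef_rot': array([ 9.90225596e-01,  1.39471949e-01, -1.90088455e-04, -8.99522464e-04]), 'contact_force': array([ 0.29590663,  0.15094504, -0.07572996]), 'moment': array([-0.01445027, -0.00266098,  0.01016233]), 'opening': 1.001052436370348}
{'fx': 598.2252803211638, 'fy': 598.2252803211638, 'cx': 318.3815760807076, 'cy': 241.53677228551635, 'k1': -0.04331086495397145, 'pose': array([[-0.26405639, -0.56907124,  0.77873753,  1.47506198],
       [ 0.96449842, -0.15234241,  0.21571875,  0.1795655 ],
       [-0.00412459,  0.80805304,  0.5890953 ,  0.74851652],
       [ 0.        ,  0.        ,  0.        ,  1.        ]])}
{'fx': 504.14417695609774, 'fy': 504.14417695609774, 'cx': 316.64221261016473, 'cy': 244.47936048633542, 'k1': -0.030293884315329242, 'pose': array([[ 4.56689600e-03,  9.95924450e-01, -9.00757110e-02,
         5.08157799e-01],
       [-9.99989506e-01,  4.58106927e-03, -4.93937962e-05,
        -7.19880455e-02],
       [ 3.63450582e-04,  9.00749912e-02,  9.95934919e-01,
         1.07752547e+00],
       [ 0.00000000e+00,  0.00000000e+00,  0.00000000e+00,
         1.00000000e+00]])}
```

View pics/top0.png

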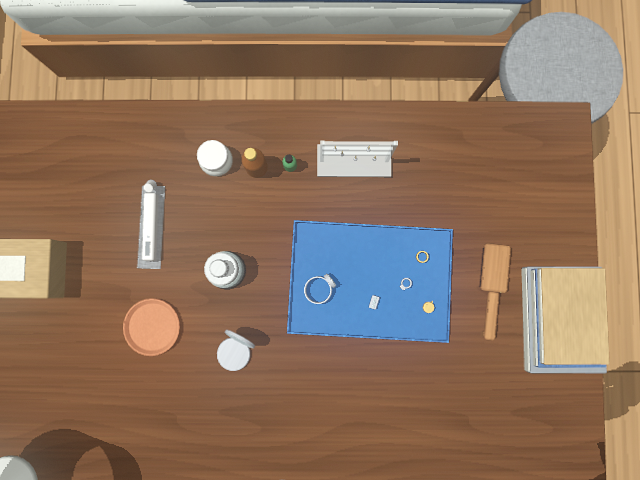

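View pics/scene0.png

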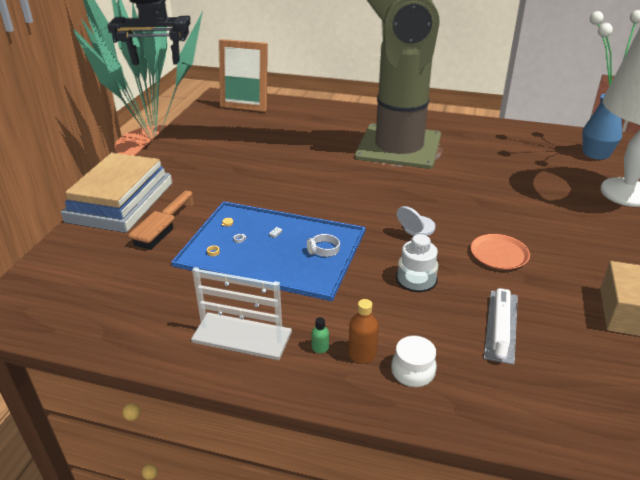

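```bash
cat > h.py <<'E'
import numpy as np,cv2
from scipy.spatial.transform import Rotation as R
def ray(m,u,v):
    k=m['k1'];K=np.array([[m['fx'],0,m['cx']],[0,m['fy'],m['cy']],[0,0,1.]])
    p=cv2.undistortPoints(np.array([[[u,v]]],float),K,np.array([k,0,0,0.]))[0,0]
    T=m['pose'];return T[:3,3],T[:3,:3]@np.array([p[0],-p[1],-1.])
def plane(m,u,v,z):
    o,d=ray(m,u,v);return o+d*(z-o[2])/d[2]
def proj(m,P):
    T=m['pose'];c=T[:3,:3].T@(np.asarray(P)-T[:3,3]);x,y=c[0]/-c[2],-c[1]/-c[2]
    f=1+m['k1']*(x*x+y*y);return m['fx']*x*f+m['cx'],m['fy']*y*f+m['cy']
def cloud(m,d):
    h,w=d.shape;v,u=np.mgrid[:h,:w];K=np.array([[m['fx'],0,m['cx']],[0,m['fy'],m['cy']],[0,0,1.]])
    p=cv2.undistortPoints(np.stack([u,v],-1).reshape(-1,1,2).astype(float),K,np.array([m['k1'],0,0,0.])).reshape(h,w,2)
    T=m['pose'];c=np.stack([p[...,0]*d,-p[...,1]*d,-d],-1);return c@T[:3,:3].T+T[:3,3]
E
cat > a.py <<'E'
from h import *
from plant import eyes
for n in("top","scene"):
    m=eyes.camera_model(n);z=np.load(f"{n}0.npz");p,d=z['p'],z['d'];C=cloud(m,d)
    hsv=cv2.cvtColor(p,cv2.COLOR_RGB2HSV)
    print(n,"table z med",np.median(C[380:450,200:450,2]) if n=="top" else '')
    # dish
    mk=cv2.inRange(hsv,(3,90,120),(12,255,255))
    n_,l,st,ce=cv2.connectedComponentsWithStats(mk)
    for i in range(1,n_):
        if st[i,4]>300: print(" orange",st[i],ce[i].round(1))
    mk=cv2.inRange(hsv,(100,140,60),(118,255,255))
    cs,_=cv2.findContours(mk,cv2.RETR_EXTERNAL,cv2.CHAIN_APPROX_NONE)
    c=max(cs,key=cv2.contourArea);q=cv2.approxPolyDP(cv2.convexHull(c),6,True)[:,0]
    print(" tray",[ (tuple(a),plane(m,*a,0.012)[:2].round(3)) for a in q])
    fill=np.zeros_like(mk);cv2.fillConvexPoly(fill,cv2.convexHull(c),255);fill=cv2.erode(fill,np.ones((9,9)))
    ob=cv2.bitwise_and(fill,~cv2.inRange(hsv,(100,120,0),(120,255,255)))
    n_,l,st,ce=cv2.connectedComponentsWithStats(ob)
    for i in range(1,n_):
        if st[i,4]>8: print(" obj",st[i],ce[i].round(1),plane(m,*ce[i],0.009)[:2].round(4))
    cv2.imwrite(f"pics/{n}_tray.png",cv2.resize(p[220:345,285:460] if n=="top" else p[200:295,175:370],None,fx=4,fy=4,interpolation=cv2.INTER_CUBIC)[:,:,::-1])
    cv2.imwrite(f"pics/{n}_left.png",cv2.resize(p[170:370,110:260] if n=="top" else p[200:390,380:540],None,fx=3.0,fy=3.0,interpolation=cv2.INTER_CUBIC)[:,:,::-1])
E
python3 a.py
```

```text
top table z med -0.0004856530069582421
 orange [     0    101    605    379 116442] [300.2 297.5]
 orange [ 92 100  80  16 433] [130.  106.2]
 orange [ 72 461  41  19 368] [ 94.1 471.8]
 tray [((np.int32(294), np.int32(221)), array([ 0.655, -0.023])), ((np.int32(451), np.int32(229)), array([ 0.639, -0.358])), ((np.int32(448), np.int32(341)), array([ 0.403, -0.348])), ((np.int32(288), np.int32(332)), array([ 0.42 , -0.013]))]
 obj [416 251  13  12  77] [422.1 256.5] [ 0.5802 -0.2962]
 obj [304 273  32  31 273] [320.5 287.5] [ 0.5136 -0.0806]
 obj [399 278  13  12  74] [405.1 283.5] [ 0.5227 -0.2595]
 obj [369 295  11  15 116] [373.8 301.8] [ 0.4841 -0.193 ]
 obj [422 300  13  14 121] [428.1 306.7] [ 0.4741 -0.3076]
scene table z med 
 orange [   0    0   87  252 6492] [ 39.6 128.2]
 orange [  0  41  21  53 428] [ 8.6 71. ]
 orange [243  42  81  72 580] [273.5  86.1]
 orange [  0  96  23  39 315] [ 10.6 115.1]
 orange [212 111 153  21 493] [292.  121.7]
 orange [114 126  54  29 779] [133.9 141.9]
 orange [441 139 101  15 310] [493.4 144.6]
 orange [310 156 181  22 617] [403.7 167.5]
 o
[... 802 characters left out ...]
] [ 88.5 455.7]
 orange [110 438  95  25 302] [154.  449.9]
 orange [327 448 104  32 495] [385.9 468. ]
 tray [((np.int32(172), np.int32(261)), array([ 0.642, -0.357])), ((np.int32(223), np.int32(202)), array([ 0.409, -0.343])), ((np.int32(364), np.int32(227)), array([ 0.425, -0.009])), ((np.int32(332), np.int32(299)), array([ 0.669, -0.018]))]
 obj [221 217  13  10 100] [227.4 221.6] [ 0.4775 -0.3047]
 obj [269 227  13  11 100] [275.1 232. ] [ 0.488  -0.1901]
 obj [233 233  14  10 104] [239.2 237.7] [ 0.5276 -0.257 ]
 obj [307 234  33  23 554] [322.9 245. ] [ 0.5069 -0.0789]
 obj [206 245  14  12 138] [212.8 250.3] [ 0.5835 -0.2935]
 obj [250 278  30   7  48] [268.2 281.1] [ 0.6473 -0.1504]
```

View pics/top_tray.png

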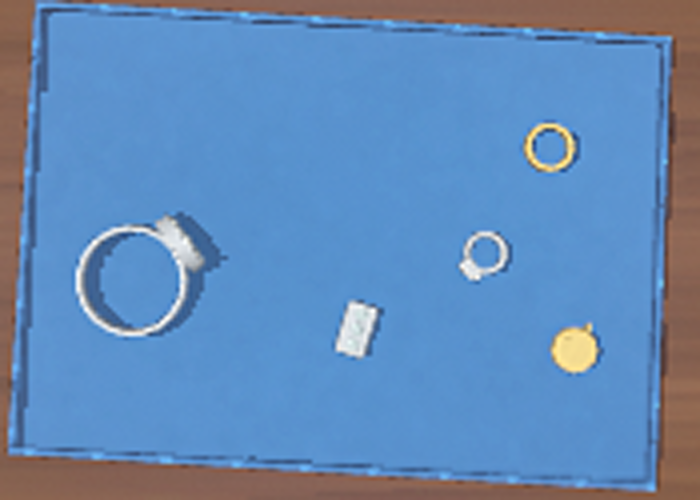

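View pics/scene_tray.png

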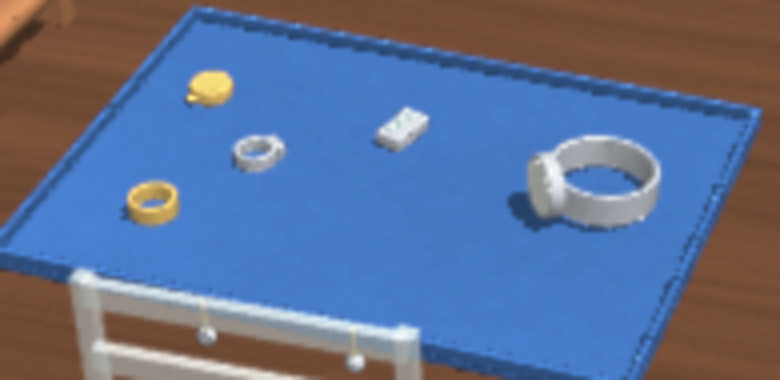

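View pics/top_left.png

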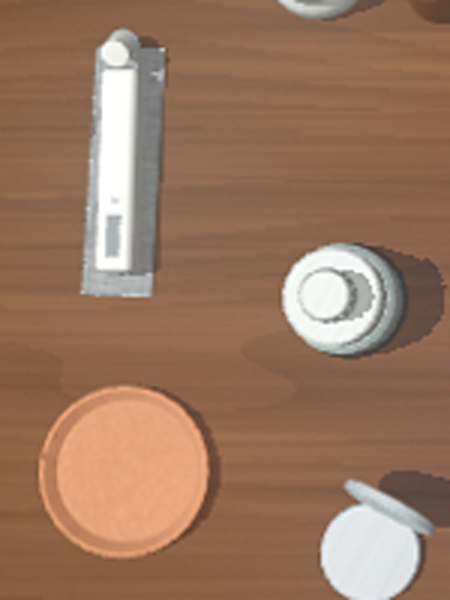

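View pics/scene_left.png

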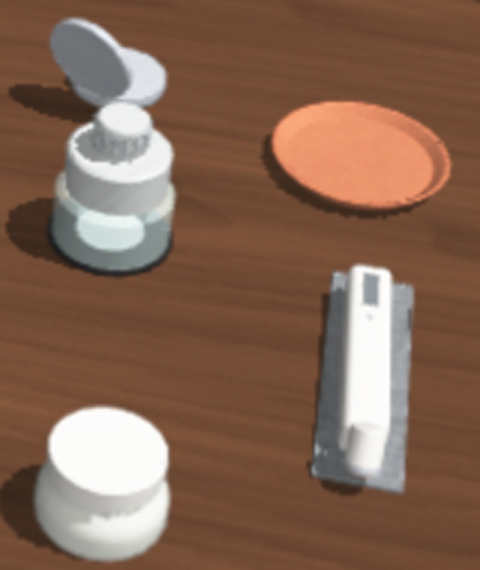

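```bash
cat > b.py <<'E'
from h import *
from plant import eyes
def circ(P):
    (x,y),rr=cv2.minEnclosingCircle(P[:,:2].astype(np.float32));return np.array([x,y]).round(4),round(rr,4),P[:,:2].mean(0).round(4),len(P),np.percentile(P[:,2],[5,50,95]).round(4)
for n in("top","scene"):
    m=eyes.camera_model(n);z=np.load(f"{n}0.npz");p,d=z['p'],z['d'];C=cloud(m,d).reshape(-1,3);C=C[d.ravel()>0]
    H=cv2.cvtColor(p,cv2.COLOR_RGB2HSV).reshape(-1,3)[d.ravel()>0]
    def box(x0,x1,y0,y1,z0,z1):return (C[:,0]>x0)&(C[:,0]<x1)&(C[:,1]>y0)&(C[:,1]<y1)&(C[:,2]>z0)&(C[:,2]<z1)
    print(n)
    print("knob",circ(C[box(.48,.64,.05,.2,.091,.105)]))
    print("cap top",circ(C[box(.48,.64,.05,.2,.066,.080)]))
    k=box(.3,.55,.18,.4,.008,.02);print("dishrim",circ(C[k]))
    k=box(.53,.75,.18,.37,.018,.06)&(H[:,1]<80)
    P=C[k];print("wand",circ(P)); k2=P[:,2]<.031
    rect=cv2.minAreaRect(P[k2,:2].astype(np.float32));print(" handle",rect)
    Q=P[P[:,2]>.033];print(" head",Q.mean(0) if len(Q) else None,len(Q))
    k=box(.5,.8,.18,.37,-.004,.012)&(H[:,1]<60);rect=cv2.minAreaRect(C[k,:2].astype(np.float32));print(" pad",rect)
    for nm,x,y in(("band",.582,-.295),("signet",.525,-.258),("brooch",.486,-.1915),("locket",.4755,-.306),("watch",.51,-.08)):
        w=.03 if nm!="watch" else .05
        print(nm,circ(C[box(x-w,x+w,y-w,y+w,.0085 if nm!='watch' else .02,.04)]))
    for nm,x,y in (("compact",.39,.09),("tub",.8,.14),("perf",.78,.06),("varn",.77,-.01)):
        print(nm,circ(C[box(x-.06,x+.06,y-.04,y+.04,.02,.15)]))
E
python3 b.py
```

```text
top
knob (array([0.5504, 0.1212]), 0.0185, array([0.5501, 0.121 ]), 248, array([0.0916, 0.0949, 0.0982]))
cap top (array([0.5503, 0.1208]), 0.0334, array([0.5499, 0.1186]), 570, array([0.0681, 0.0712, 0.0745]))
dishrim (array([0.4297, 0.2755]), 0.0601, array([0.4283, 0.2796]), 492, array([0.0081, 0.0103, 0.0137]))
wand (array([0.655, 0.284]), 0.0862, array([0.6497, 0.2818]), 961, array([0.0208, 0.0256, 0.033 ]))
 handle ((0.6550207138061523, 0.28326416015625), (0.17194399237632751, 0.027212556451559067), 0.3854590058326721)
 head [0.72487678 0.28279342 0.03606434] 49
 pad ((0.6784594058990479, 0.2727728486061096), (0.10310306400060654, 0.2596019208431244), 70.1724853515625)
band (array([ 0.5806, -0.292 ]), 0.0288, array([ 0.5797, -0.2951]), 61, array([0.0089, 0.0124, 0.0163]))
signet (array([ 0.5159, -0.2687]), 0.022, array([ 0.5208, -0.2593]), 53, array([0.0089, 0.0115, 0.0145]))
brooch (array([ 0.4836, -0.1902]), 0.0172, array([ 0.4839, -0.1919]), 102, array([0.0094, 0.0132, 0.0164]))
locket (array([ 0.4838, -0.3064]), 0.0278, array([ 0.474 , -0.3067]), 102, array([0.0092, 0.0125, 
[... 1459 characters left out ...]
0.0166, array([ 0.489 , -0.1895]), 69, array([0.0095, 0.0116, 0.0152]))
locket (array([ 0.478 , -0.3052]), 0.0136, array([ 0.4782, -0.3042]), 61, array([0.0092, 0.0113, 0.0149]))
watch (array([ 0.5161, -0.0751]), 0.0343, array([ 0.5249, -0.0821]), 180, array([0.0205, 0.0238, 0.0362]))
compact (array([0.4127, 0.0853]), 0.0338, array([0.4154, 0.0869]), 450, array([0.0225, 0.0462, 0.0706]))
tub (array([0.7943, 0.1507]), 0.035, array([0.8014, 0.1502]), 1411, array([0.0222, 0.0476, 0.0502]))
perf (array([0.7792, 0.0621]), 0.0245, array([0.7897, 0.0639]), 1295, array([0.0252, 0.0699, 0.1135]))
varn (array([ 0.7829, -0.0103]), 0.0152, array([ 0.7878, -0.0088]), 360, array([0.0233, 0.0411, 0.0639]))
```

```bash
cat > go.py <<'E'
# usage: go.py x y z [yaw_deg of tool x | 'k']  -> deltas for a tool-down target
import sys
from h import *
from plant import r
s=r.get_state();Rc=R.from_quat(s['eef_rot']);p=s['tool_pos']
M=Rc.as_matrix();print("t",round(s['clock'],2),"pos",p.round(4),"yaw",np.degrees(np.arctan2(M[1,0],M[0,0])).round(1),"tilt",np.degrees(np.arccos(-M[2,2])).round(2),"q",s['q'].round(2),"open",round(s['opening']*88.1,1),"F",s['contact_force'].round(1))
if len(sys.argv)>3:
    t=np.array([float(a) for a in sys.argv[1:4]])
    yaw=np.arctan2(M[1,0],M[0,0]) if len(sys.argv)<5 or sys.argv[4]=='k' else np.radians(float(sys.argv[4]))
    pitch=np.radians(float(sys.argv[5])) if len(sys.argv)>5 else 0
    T=np.array([[np.cos(yaw),np.sin(yaw),0],[np.sin(yaw),-np.cos(yaw),0],[0,0,-1.]])
    T=T@R.from_rotvec([0,pitch,0]).as_matrix()
    print("d",(M.T@(t-p)/.06).round(3),"a",np.degrees(R.from_matrix(M.T@T).as_rotvec()).round(2)/6)
E
python3 go.py 0.5525 0.122 0.16
```

```text
t 0.1 pos [ 0.1724 -0.6002  0.263 ] yaw 16.0 tilt 0.09 q [ 1.32  0.69 -0.19  1.57  0.16  0.9  -0.22] open 87.8 F [ 0.3  0.5 -0.1]
d [ 9.414 -9.815  1.732] a [-0.015       0.00166667 -0.        ]
```

Emit:
servo_tool:
  deltas:
    - {"dx":9.41,"dy":-9.81,"dz":0.9,"hand":60}
    - {"dx":9.41,"dy":-9.81,"dz":0.9,"hand":60}
    - {"dx":9.41,"dy":-9.81,"dz":0.9,"hand":60}
    - {"dx":9.41,"dy":-9.81,"dz":0.9,"hand":60}
    - {"dx":9.41,"dy":-9.81,"dz":0.9,"hand":60}
    - {"dx":9.41,"dy":-9.81,"dz":0.9,"hand":60}
    - {"dx":9.41,"dy":-9.81,"dz":0.9,"hand":60}
    - {"dx":9.41,"dy":-9.81,"dz":0.9,"hand":60}
    - {"dx":9.41,"dy":-9.81,"dz":0.9,"hand":60}
    - {"dx":9.41,"dy":-9.81,"dz":0.9,"hand":60}
  newtons: 30

```text
schema error: expected keys dx, dy, dz, ax, ay, az, hand
```

```bash
python3 go.py 0.5525 0.122 0.16
```

```text
t 0.1 pos [ 0.1724 -0.6002  0.263 ] yaw 16.0 tilt 0.09 q [ 1.32  0.69 -0.19  1.57  0.16  0.9  -0.22] open 87.8 F [ 0.3  0.5 -0.1]
d [ 9.414 -9.815  1.732] a [-0.015       0.00166667 -0.        ]
```

All keys are needed.

Emit:
servo_tool:
  deltas:
    - {"dx":9.41,"dy":-9.81,"dz":0.9,"ax":0,"ay":0,"az":0,"hand":60}
    - {"dx":9.41,"dy":-9.81,"dz":0.9,"ax":0,"ay":0,"az":0,"hand":60}
    - {"dx":9.41,"dy":-9.81,"dz":0.9,"ax":0,"ay":0,"az":0,"hand":60}
    - {"dx":9.41,"dy":-9.81,"dz":0.9,"ax":0,"ay":0,"az":0,"hand":60}
    - {"dx":9.41,"dy":-9.81,"dz":0.9,"ax":0,"ay":0,"az":0,"hand":60}
    - {"dx":9.41,"dy":-9.81,"dz":0.9,"ax":0,"ay":0,"az":0,"hand":60}
    - {"dx":9.41,"dy":-9.81,"dz":0.9,"ax":0,"ay":0,"az":0,"hand":60}
    - {"dx":9.41,"dy":-9.81,"dz":0.9,"ax":0,"ay":0,"az":0,"hand":60}
    - {"dx":9.41,"dy":-9.81,"dz":0.9,"ax":0,"ay":0,"az":0,"hand":60}
    - {"dx":9.41,"dy":-9.81,"dz":0.9,"ax":0,"ay":0,"az":0,"hand":60}
  newtons: 30

```text
clock: 1.35
tool_pos: [0.4639, -0.0471, 0.2222]
eef_rot: [0.99, 0.139, -0.0, 0.0]
contact_force: [0.3, -0.6, 0.2]
opening: 0.682
```

```bash
python3 go.py 0.5525 0.122 0.16
```

```text
t 1.35 pos [ 0.4639 -0.0471  0.2222] yaw 16.0 tilt 0.02 q [ 0.05  0.56 -0.07  2.08  0.08  0.51 -1.37] open 60.1 F [ 0.3 -0.6  0.2]
d [ 2.197 -2.301  1.035] a [0.00333333 0.00166667 0.        ]
```

Emit:
servo_tool:
  deltas:
    - {"dx":2.2,"dy":-2.3,"dz":0.7,"ax":0,"ay":0,"az":1.7,"hand":60}
    - {"dx":2.2,"dy":-2.3,"dz":0.9,"ax":0,"ay":0,"az":3.4,"hand":60}
    - {"dx":2.2,"dy":-2.3,"dz":1.03,"ax":0,"ay":0,"az":5.1,"hand":60}
    - {"dx":2.2,"dy":-2.3,"dz":1.03,"ax":0,"ay":0,"az":6.8,"hand":60}
    - {"dx":2.2,"dy":-2.3,"dz":1.03,"ax":0,"ay":0,"az":8.0,"hand":60}
    - {"dx":2.2,"dy":-2.3,"dz":1.03,"ax":0,"ay":0,"az":8.0,"hand":60}

```text
clock: 2.1
tool_pos: [0.5517, 0.1204, 0.1601]
eef_rot: [0.962, -0.274, -0.0, 0.001]
contact_force: [-0.5, 0.1, -0.1]
opening: 0.68
```

```bash
cat > snap.py <<'E'
import sys
from h import *
from plant import r,eyes
tag=sys.argv[1];cams=sys.argv[2:] or ["top","scene"]
for n in cams:
    p,d=eyes.snapshot(n);np.savez(f"{n}_{tag}.npz",p=p,d=d);cv2.imwrite(f"pics/{n}_{tag}.png",p[:,:,::-1])
E
python3 snap.py 1; python3 go.py 0.5525 0.122 0.10
python3 - <<'E'
from h import *
from plant import eyes,r
s=r.get_state();M=R.from_quat(s['eef_rot']).as_matrix();t=s['tool_pos']
for n in("top","scene"):
    m=eyes.camera_model(n);z=np.load(f"{n}_1.npz");C=cloud(m,z['d']);
    P=C.reshape(-1,3);P=P[z['d'].ravel()>0];L=(P-t)@M
    k=(abs(L[:,0])<.05)&(abs(L[:,1])<.08)&(L[:,2]>-.0)&(L[:,2]<.04)
    print(n,k.sum(),np.percentile(L[k],[0,2,50,98,100],axis=0).round(4).tolist())
    p=z['p'].copy()
    for q in ([0,0,.025],[0,.03,.025],[0,-.03,.025],[0,0,.006]):
        u,v=proj(m,t+M@np.array(q));cv2.circle(p,(int(round(u)),int(round(v))),1,(255,0,0),-1)
    u,v=map(int,proj(m,t));cv2.imwrite(f"pics/{n}_1c.png",cv2.resize(p[v-70:v+70,u-70:u+70],None,fx=4,fy=4)[:,:,::-1])
E
```

```text
t 2.2 pos [0.5518 0.1199 0.1605] yaw -31.9 tilt 0.03 q [-0.41  0.77  0.2   1.85 -0.26  0.55 -2.17] open 59.9 F [0.5 0.4 0.2]
d [-0.008 -0.036  1.009] a [0.00333333 0.00166667 0.        ]Traceback (most recent call last):
  File "<stdin>", line 8, in <module>
    return _quantile_unchecked(
        a, q, axis, out, overwrite_input, method, keepdims, weights)
    return _ureduce(a,
                    func=_quantile_ureduce_func,
    ...<5 lines>...
                    overwrite_input=overwrite_input,
                    method=method)
    r = func(a, **kwargs)
    result = _quantile(arr,
                       quantiles=q,
    ...<2 lines>...
                       out=out,
                       weights=wgt)
    slices_having_nans = np.isnan(arr[-1, ...])
                                  ~~~^^^^^^^^^
IndexError: index -1 is out of bounds for axis 0 with size 0
```

Run:
```python
from h import *
from plant import eyes,r
s=r.get_state();M=R.from_quat(s['eef_rot']).as_matrix();t=s['tool_pos']
for n in("top","scene"):
    m=eyes.camera_model(n);z=np.load(f"{n}_1.npz");C=cloud(m,z['d']);
    P=C.reshape(-1,3);P=P[z['d'].ravel()>0];L=(P-t)@M
    k=(abs(L[:,0])<.05)&(abs(L[:,1])<.08)&(L[:,2]>-.0)&(L[:,2]<.04)
    if k.any(): print(n,k.sum(),np.percentile(L[k],[0,2,50,98,100],axis=0).round(4).tolist())
    p=z['p'].copy()
    for q in ([0,0,.025],[0,.03,.025],[0,-.03,.025],[0,0,.006]):
        u,v=proj(m,t+M@np.array(q));cv2.circle(p,(int(round(u)),int(round(v))),1,(255,0,0),-1)
    u,v=map(int,proj(m,t));cv2.imwrite(f"pics/{n}_1c.png",cv2.resize(p[v-70:v+70,u-70:u+70],None,fx=4,fy=4)[:,:,::-1])
```

```text
scene 287 [[-0.0107, -0.0477, 0.0], [-0.0091, -0.0468, 0.0002], [0.0083, 0.0278, 0.012], [0.0128, 0.0411, 0.0261], [0.0141, 0.0432, 0.0281]]
```

View pics/scene_1c.png

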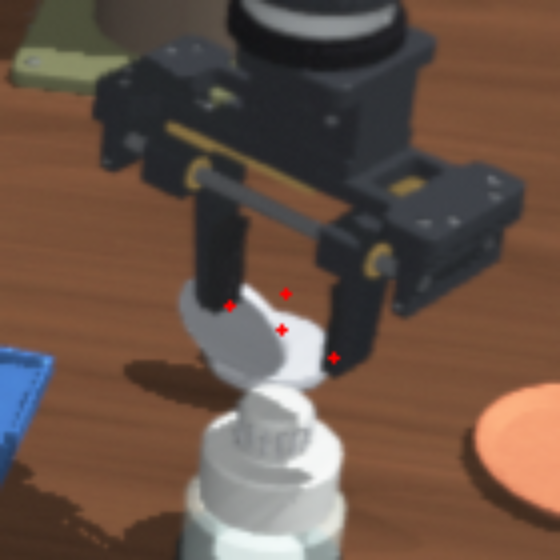

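View pics/top_1c.png

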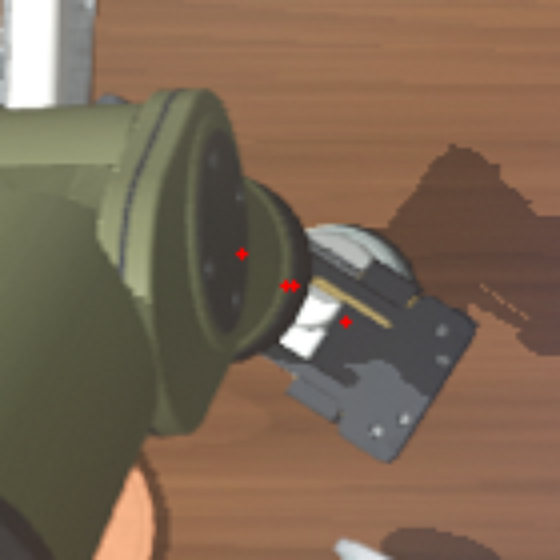

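Emit:
servo_tool:
  deltas:
    - {"dx":-0.02,"dy":-0.01,"dz":0.4,"ax":0,"ay":0,"az":1.7,"hand":50}
    - {"dx":-0.02,"dy":-0.01,"dz":0.8,"ax":0,"ay":0,"az":3.0,"hand":50}
    - {"dx":-0.02,"dy":-0.01,"dz":0.99,"ax":0,"ay":0,"az":3.0,"hand":50}
    - {"dx":-0.02,"dy":-0.01,"dz":0.99,"ax":0,"ay":0,"az":3.0,"hand":50}

```text
clock: 2.7
tool_pos: [0.551, 0.121, 0.1008]
eef_rot: [0.907, -0.421, -0.001, 0.0]
contact_force: [-0.7, -0.1, -0.3]
opening: 0.569
```

```bash
python3 go.py 0.551 0.1213 0.10
```

```text
t 2.7 pos [0.551  0.121  0.1008] yaw -49.8 tilt 0.07 q [-0.42  0.87  0.22  1.88 -0.41  0.43 -2.35] open 50.1 F [-0.7 -0.1 -0.3]
d [-0.004 -0.003  0.014] a [0.00833333 0.00666667 0.        ]
```

Emit:
servo_tool:
  deltas:
    - {"dx":0,"dy":0,"dz":0,"ax":0,"ay":0,"az":0,"hand":10}
    - {"dx":0,"dy":0,"dz":0,"ax":0,"ay":0,"az":0,"hand":10}
    - {"dx":0,"dy":0,"dz":0,"ax":0,"ay":0,"az":0,"hand":10}
    - {"dx":0,"dy":0,"dz":0,"ax":0,"ay":0,"az":-1,"hand":10}
    - {"dx":0,"dy":0,"dz":-0.005,"ax":0,"ay":0,"az":-2,"hand":10}
    - {"dx":0,"dy":0,"dz":-0.008,"ax":0,"ay":0,"az":-3.5,"hand":10}
  newtons: 40

```text
clock: 3.45
tool_pos: [0.552, 0.1214, 0.1024]
eef_rot: [0.969, -0.248, 0.001, -0.0]
contact_force: [-0.0, 0.3, 2.1]
opening: 0.383
```

```bash
python3 go.py 0.551 0.1213 0.10; python3 -c "
from plant import r;print(r.get_state()['moment'])"
```

```text
t 3.45 pos [0.552  0.1214 0.1024] yaw -28.7 tilt 0.1 q [-0.38  0.86  0.14  1.88 -0.26  0.42 -2.12] open 33.8 F [-0.   0.3  2.1]
d [-0.014  0.01   0.039] a [-0.01  -0.015  0.   ]
[ 0.09812925 -0.01836386  0.0069996 ]
```

Emit:
servo_tool:
  deltas:
    - {"dx":0,"dy":0,"dz":-0.003,"ax":0,"ay":0,"az":-1.7,"hand":10}
    - {"dx":0,"dy":0,"dz":-0.007,"ax":0,"ay":0,"az":-3.4,"hand":10}
    - {"dx":0,"dy":0,"dz":-0.01,"ax":0,"ay":0,"az":-5.1,"hand":10}
    - {"dx":0,"dy":0,"dz":-0.013,"ax":0,"ay":0,"az":-6.8,"hand":10}
    - {"dx":0,"dy":0,"dz":-0.017,"ax":0,"ay":0,"az":-8.5,"hand":10}
    - {"dx":0,"dy":0,"dz":-0.02,"ax":0,"ay":0,"az":-10.2,"hand":10}
    - {"dx":0,"dy":0,"dz":-0.023,"ax":0,"ay":0,"az":-11.9,"hand":10}
    - {"dx":0,"dy":0,"dz":-0.026,"ax":0,"ay":0,"az":-13.6,"hand":10}
    - {"dx":0,"dy":0,"dz":-0.03,"ax":0,"ay":0,"az":-15.3,"hand":10}
    - {"dx":0,"dy":0,"dz":-0.033,"ax":0,"ay":0,"az":-17,"hand":10}

```text
clock: 4.7
tool_pos: [0.552, 0.1222, 0.1043]
eef_rot: [0.802, 0.598, 0.001, 0.0]
contact_force: [0.2, 2.0, 2.2]
opening: 0.386
```

```bash
python3 go.py 0.551 0.1213 0.10; python3 -c "
from plant import r;print(r.get_state()['moment'])"
```

```text
t 4.7 pos [0.552  0.1222 0.1043] yaw 73.4 tilt 0.14 q [-0.14  0.86 -0.28  1.87  0.46  0.48 -1.02] open 34.0 F [0.2 2.  2.2]
d [-0.02  -0.011  0.072] a [ 0.015      -0.01833333 -0.        ]
[ 0.460852    0.03718959 -0.01326243]
```

Emit:
servo_tool:
  deltas:
    - {"dx":0,"dy":0,"dz":-0.003,"ax":0,"ay":0,"az":-1.7,"hand":10}
    - {"dx":0,"dy":0,"dz":-0.007,"ax":0,"ay":0,"az":-3.4,"hand":10}
    - {"dx":0,"dy":0,"dz":-0.01,"ax":0,"ay":0,"az":-5.1,"hand":10}
    - {"dx":0,"dy":0,"dz":-0.013,"ax":0,"ay":0,"az":-6.8,"hand":10}
    - {"dx":0,"dy":0,"dz":-0.017,"ax":0,"ay":0,"az":-8.5,"hand":10}
    - {"dx":0,"dy":0,"dz":-0.02,"ax":0,"ay":0,"az":-10.2,"hand":10}
    - {"dx":0,"dy":0,"dz":-0.023,"ax":0,"ay":0,"az":-11.9,"hand":10}
    - {"dx":0,"dy":0,"dz":-0.026,"ax":0,"ay":0,"az":-13.6,"hand":10}
    - {"dx":0,"dy":0,"dz":-0.03,"ax":0,"ay":0,"az":-15.3,"hand":10}
    - {"dx":0,"dy":0,"dz":-0.033,"ax":0,"ay":0,"az":-17,"hand":10}

```text
clock: 5.95
tool_pos: [0.5523, 0.1221, 0.1063]
eef_rot: [0.041, 0.999, 0.001, 0.001]
contact_force: [-0.1, 2.4, 0.1]
opening: 0.384
```

```bash
python3 go.py 0.551 0.1213 0.10; python3 -c "
from plant import r;print(r.get_state()['moment'])"
```

```text
t 5.95 pos [0.5523 0.1221 0.1063] yaw 175.4 tilt 0.17 q [ 0.11  0.94 -0.73  1.85  0.94  0.74  0.32] open 33.8 F [-0.1  2.4  0.1]
d [ 0.021 -0.016  0.105] a [0.01833333 0.02166667 0.        ]
[ 0.48178369 -0.17067838 -0.03682569]
```

Emit:
servo_tool:
  deltas:
    - {"dx":0,"dy":0,"dz":-0.003,"ax":0,"ay":0,"az":-1.7,"hand":10}
    - {"dx":0,"dy":0,"dz":-0.007,"ax":0,"ay":0,"az":-3.4,"hand":10}
    - {"dx":0,"dy":0,"dz":-0.01,"ax":0,"ay":0,"az":-5.1,"hand":10}
    - {"dx":0,"dy":0,"dz":-0.013,"ax":0,"ay":0,"az":-6.8,"hand":10}
    - {"dx":0,"dy":0,"dz":-0.017,"ax":0,"ay":0,"az":-8.5,"hand":10}
    - {"dx":0,"dy":0,"dz":-0.02,"ax":0,"ay":0,"az":-10.2,"hand":10}
    - {"dx":0,"dy":0,"dz":-0.023,"ax":0,"ay":0,"az":-11.9,"hand":10}
    - {"dx":0,"dy":0,"dz":-0.026,"ax":0,"ay":0,"az":-13.6,"hand":10}
    - {"dx":0,"dy":0,"dz":-0.03,"ax":0,"ay":0,"az":-15.3,"hand":10}
    - {"dx":0,"dy":0,"dz":-0.033,"ax":0,"ay":0,"az":-17,"hand":10}

```text
clock: 7.2
tool_pos: [0.5513, 0.1223, 0.1082]
eef_rot: [0.751, -0.66, -0.0, -0.001]
contact_force: [-1.0, 1.9, 2.2]
opening: 0.386
```

```bash
python3 go.py 0.551 0.1213 0.10; python3 -c "
from plant import r;print(r.get_state()['moment'])"
```

```text
t 7.2 pos [0.5513 0.1223 0.1082] yaw -82.6 tilt 0.1 q [ 0.26  1.08 -1.07  1.84  1.15  1.01  1.94] open 34.0 F [-1.   1.9  2.2]
d [0.016 0.006 0.137] a [-0.00666667  0.015      -0.        ]
[ 0.50028787  0.25570222 -0.06769458]
```

Emit:
servo_tool:
  deltas:
    - {"dx":0,"dy":0,"dz":-0.003,"ax":0,"ay":0,"az":-1.7,"hand":10}
    - {"dx":0,"dy":0,"dz":-0.007,"ax":0,"ay":0,"az":-3.4,"hand":10}
    - {"dx":0,"dy":0,"dz":-0.01,"ax":0,"ay":0,"az":-4.8,"hand":10}
    - {"dx":0,"dy":0,"dz":-0.01,"ax":0,"ay":0,"az":-4.8,"hand":48}
    - {"dx":0,"dy":0,"dz":-0.01,"ax":0,"ay":0,"az":-4.8,"hand":48}
    - {"dx":0,"dy":0,"dz":-0.01,"ax":0,"ay":0,"az":-3.2,"hand":48}
    - {"dx":0,"dy":0,"dz":-0.01,"ax":0,"ay":0,"az":-1.5,"hand":48}
    - {"dx":0,"dy":0,"dz":-0.01,"ax":0,"ay":0,"az":0.2,"hand":48}
    - {"dx":0,"dy":0,"dz":-0.01,"ax":0,"ay":0,"az":1.9,"hand":48}
    - {"dx":0,"dy":0,"dz":-0.01,"ax":0,"ay":0,"az":3.6,"hand":48}

```text
clock: 8.45
tool_pos: [0.5514, 0.1209, 0.1081]
eef_rot: [-0.609, 0.794, -0.0, -0.0]
contact_force: [0.6, -0.1, 0.5]
opening: 0.543
```

```bash
python3 go.py 0.5515 0.1213 0.1075
```

```text
t 8.45 pos [0.5514 0.1209 0.1081] yaw -105.0 tilt 0.05 q [ 0.24  1.05 -1.01  1.84  1.12  0.96  1.57] open 47.8 F [ 0.6 -0.1  0.5]
d [-0.007 -0.     0.01 ] a [-0.00333333 -0.00833333  0.        ]
```

Emit:
servo_tool:
  deltas:
    - {"dx":0,"dy":0,"dz":0,"ax":0,"ay":0,"az":1.75,"hand":48}
    - {"dx":0,"dy":0,"dz":0,"ax":0,"ay":0,"az":3.5,"hand":48}
    - {"dx":0,"dy":0,"dz":0,"ax":0,"ay":0,"az":5.25,"hand":48}
    - {"dx":0,"dy":0,"dz":0,"ax":0,"ay":0,"az":7,"hand":48}
    - {"dx":0,"dy":0,"dz":0,"ax":0,"ay":0,"az":8.75,"hand":48}
    - {"dx":0,"dy":0,"dz":0,"ax":0,"ay":0,"az":10.5,"hand":48}
    - {"dx":0,"dy":0,"dz":0,"ax":0,"ay":0,"az":12.25,"hand":48}
    - {"dx":0,"dy":0,"dz":0,"ax":0,"ay":0,"az":14,"hand":48}
    - {"dx":0,"dy":0,"dz":0,"ax":0,"ay":0,"az":15.75,"hand":48}
    - {"dx":0,"dy":0,"dz":0,"ax":0,"ay":0,"az":17.5,"hand":48}

```text
clock: 9.7
tool_pos: [0.5514, 0.121, 0.1083]
eef_rot: [0.259, 0.966, -0.0, 0.0]
contact_force: [0.4, 0.5, -0.1]
opening: 0.548
```

Emit:
servo_tool:
  deltas:
    - {"dx":0,"dy":0,"dz":0,"ax":0,"ay":0,"az":1.75,"hand":48}
    - {"dx":0,"dy":0,"dz":0,"ax":0,"ay":0,"az":3.5,"hand":48}
    - {"dx":0,"dy":0,"dz":0,"ax":0,"ay":0,"az":5.25,"hand":48}
    - {"dx":0,"dy":0,"dz":0,"ax":0,"ay":0,"az":7,"hand":48}
    - {"dx":0,"dy":0,"dz":0,"ax":0,"ay":0,"az":8.75,"hand":48}
    - {"dx":0,"dy":0,"dz":0,"ax":0,"ay":0,"az":10.5,"hand":48}
    - {"dx":0,"dy":0,"dz":0,"ax":0,"ay":0,"az":12.25,"hand":48}
    - {"dx":0,"dy":0,"dz":0,"ax":0,"ay":0,"az":14,"hand":48}
    - {"dx":0,"dy":0,"dz":0,"ax":0,"ay":0,"az":15.75,"hand":48}
    - {"dx":0,"dy":0,"dz":0,"ax":0,"ay":0,"az":17.5,"hand":48}

```text
clock: 10.95
tool_pos: [0.5514, 0.1212, 0.1084]
eef_rot: [0.924, 0.383, 0.0, 0.0]
contact_force: [0.4, 0.2, 0.4]
opening: 0.542
```

```bash
python3 go.py 0.5515 0.1217 0.107
```

```text
t 10.95 pos [0.5514 0.1212 0.1084] yaw 45.0 tilt 0.03 q [-0.18  0.84 -0.2   1.87  0.34  0.46 -1.4 ] open 47.7 F [0.4 0.2 0.4]
d [ 0.007 -0.004  0.024] a [ 0.005      -0.00166667 -0.        ]
```

Emit:
servo_tool:
  deltas:
    - {"dx":0.01,"dy":0,"dz":0,"ax":0,"ay":0,"az":1.75,"hand":48}
    - {"dx":0.01,"dy":0,"dz":0,"ax":0,"ay":0,"az":3.5,"hand":48}
    - {"dx":0.01,"dy":0,"dz":0,"ax":0,"ay":0,"az":5.25,"hand":48}
    - {"dx":0.01,"dy":0,"dz":0,"ax":0,"ay":0,"az":7,"hand":48}
    - {"dx":0.01,"dy":0,"dz":0,"ax":0,"ay":0,"az":8.75,"hand":48}
    - {"dx":0.01,"dy":0,"dz":0,"ax":0,"ay":0,"az":10.5,"hand":48}
    - {"dx":0.01,"dy":0,"dz":0,"ax":0,"ay":0,"az":12.25,"hand":48}
    - {"dx":0.01,"dy":0,"dz":0,"ax":0,"ay":0,"az":14,"hand":48}
    - {"dx":0.01,"dy":0,"dz":0,"ax":0,"ay":0,"az":15.75,"hand":48}
    - {"dx":0.01,"dy":0,"dz":0,"ax":0,"ay":0,"az":17,"hand":48}

```text
clock: 12.2
tool_pos: [0.5518, 0.1219, 0.1084]
eef_rot: [0.879, -0.477, 0.0, -0.0]
contact_force: [-0.1, -0.9, 0.3]
opening: 0.543
```

Emit:
servo_tool:
  deltas:
    - {"dx":0,"dy":0,"dz":0,"ax":0,"ay":0,"az":0,"hand":10}
    - {"dx":0,"dy":0,"dz":0,"ax":0,"ay":0,"az":0,"hand":10}
    - {"dx":0,"dy":0,"dz":-0.003,"ax":0,"ay":0,"az":-1.7,"hand":10}
    - {"dx":0,"dy":0,"dz":-0.007,"ax":0,"ay":0,"az":-3.4,"hand":10}
    - {"dx":0,"dy":0,"dz":-0.01,"ax":0,"ay":0,"az":-5.1,"hand":10}
    - {"dx":0,"dy":0,"dz":-0.013,"ax":0,"ay":0,"az":-6.8,"hand":10}
    - {"dx":0,"dy":0,"dz":-0.017,"ax":0,"ay":0,"az":-8.5,"hand":10}
    - {"dx":0,"dy":0,"dz":-0.02,"ax":0,"ay":0,"az":-10.2,"hand":10}
    - {"dx":0,"dy":0,"dz":-0.023,"ax":0,"ay":0,"az":-11.9,"hand":10}
    - {"dx":0,"dy":0,"dz":-0.026,"ax":0,"ay":0,"az":-13.6,"hand":10}

```text
clock: 13.45
tool_pos: [0.5518, 0.1222, 0.11]
eef_rot: [0.975, 0.22, 0.0, -0.0]
contact_force: [-0.9, 1.0, -0.4]
opening: 0.386
```

```bash
python3 go.py 0.5515 0.1217 0.107
```

```text
t 13.45 pos [0.5518 0.1222 0.11  ] yaw 25.4 tilt 0.07 q [-0.23  0.84 -0.12  1.87  0.2   0.45 -1.62] open 34.0 F [-0.9  1.  -0.4]
d [-0.009  0.006  0.049] a [-0.00666667 -0.01        0.        ]
```

Emit:
servo_tool:
  deltas:
    - {"dx":0,"dy":0,"dz":-0.003,"ax":0,"ay":0,"az":-1.7,"hand":10}
    - {"dx":0,"dy":0,"dz":-0.007,"ax":0,"ay":0,"az":-3.4,"hand":10}
    - {"dx":0,"dy":0,"dz":-0.01,"ax":0,"ay":0,"az":-5.1,"hand":10}
    - {"dx":0,"dy":0,"dz":-0.013,"ax":0,"ay":0,"az":-6.8,"hand":10}
    - {"dx":0,"dy":0,"dz":-0.017,"ax":0,"ay":0,"az":-8.5,"hand":10}
    - {"dx":0,"dy":0,"dz":-0.02,"ax":0,"ay":0,"az":-10.2,"hand":10}
    - {"dx":0,"dy":0,"dz":-0.023,"ax":0,"ay":0,"az":-11.9,"hand":10}
    - {"dx":0,"dy":0,"dz":-0.026,"ax":0,"ay":0,"az":-13.6,"hand":10}
    - {"dx":0,"dy":0,"dz":-0.03,"ax":0,"ay":0,"az":-15.3,"hand":10}
    - {"dx":0,"dy":0,"dz":-0.033,"ax":0,"ay":0,"az":-17,"hand":10}

```text
clock: 14.7
tool_pos: [0.552, 0.1218, 0.112]
eef_rot: [0.443, 0.897, 0.001, 0.0]
contact_force: [1.1, 0.7, 0.5]
opening: 0.386
```

Emit:
servo_tool:
  deltas:
    - {"dx":0,"dy":0,"dz":-0.003,"ax":0,"ay":0,"az":-1.7,"hand":10}
    - {"dx":0,"dy":0,"dz":-0.007,"ax":0,"ay":0,"az":-3.4,"hand":10}
    - {"dx":0,"dy":0,"dz":-0.01,"ax":0,"ay":0,"az":-5.1,"hand":10}
    - {"dx":0,"dy":0,"dz":-0.013,"ax":0,"ay":0,"az":-6.8,"hand":10}
    - {"dx":0,"dy":0,"dz":-0.017,"ax":0,"ay":0,"az":-8.5,"hand":10}
    - {"dx":0,"dy":0,"dz":-0.02,"ax":0,"ay":0,"az":-10.2,"hand":10}
    - {"dx":0,"dy":0,"dz":-0.023,"ax":0,"ay":0,"az":-11.9,"hand":10}
    - {"dx":0,"dy":0,"dz":-0.026,"ax":0,"ay":0,"az":-13.6,"hand":10}
    - {"dx":0,"dy":0,"dz":-0.03,"ax":0,"ay":0,"az":-15.3,"hand":10}
    - {"dx":0,"dy":0,"dz":-0.033,"ax":0,"ay":0,"az":-17,"hand":10}

```text
clock: 15.95
tool_pos: [0.5519, 0.1218, 0.114]
eef_rot: [-0.418, 0.909, 0.0, 0.0]
contact_force: [-0.8, 1.6, 0.0]
opening: 0.387
```

```bash
python3 go.py 0.5515 0.1217 0.107
```

```text
t 15.95 pos [0.5519 0.1218 0.114 ] yaw -130.6 tilt 0.06 q [ 0.22  1.02 -0.98  1.84  1.08  0.93  1.15] open 34.1 F [-0.8  1.6  0. ]
d [0.005 0.004 0.116] a [0.   0.01 0.  ]
```

Emit:
servo_tool:
  deltas:
    - {"dx":0,"dy":0,"dz":-0.003,"ax":0,"ay":0,"az":-1.7,"hand":10}
    - {"dx":0,"dy":0,"dz":-0.007,"ax":0,"ay":0,"az":-3.4,"hand":10}
    - {"dx":0,"dy":0,"dz":-0.01,"ax":0,"ay":0,"az":-5.1,"hand":10}
    - {"dx":0,"dy":0,"dz":-0.013,"ax":0,"ay":0,"az":-6.8,"hand":10}
    - {"dx":0,"dy":0,"dz":-0.017,"ax":0,"ay":0,"az":-8.5,"hand":10}
    - {"dx":0,"dy":0,"dz":-0.02,"ax":0,"ay":0,"az":-10.2,"hand":10}
    - {"dx":0,"dy":0,"dz":-0.023,"ax":0,"ay":0,"az":-11.9,"hand":10}
    - {"dx":0,"dy":0,"dz":-0.026,"ax":0,"ay":0,"az":-13,"hand":10}
    - {"dx":0,"dy":0,"dz":-0.026,"ax":0,"ay":0,"az":-13,"hand":48}
    - {"dx":0,"dy":0,"dz":-0.026,"ax":0,"ay":0,"az":-13,"hand":48}

```text
clock: 17.2
tool_pos: [0.5519, 0.1212, 0.1152]
eef_rot: [0.895, -0.447, 0.0, 0.0]
contact_force: [-0.0, -0.5, -0.7]
opening: 0.543
```

```bash
python3 go.py 0.5515 0.1217 0.107
```

```text
t 17.2 pos [0.5519 0.1212 0.1152] yaw -53.1 tilt 0.04 q [ 0.3   1.12 -1.18  1.84  1.2   1.11  2.43] open 47.8 F [-0.  -0.5 -0.7]
d [-0.01   0.001  0.137] a [ 0.00166667 -0.00666667 -0.        ]
```

Emit:
servo_tool:
  deltas:
    - {"dx":0,"dy":0,"dz":0,"ax":0,"ay":0,"az":1.75,"hand":48}
    - {"dx":0,"dy":0,"dz":0,"ax":0,"ay":0,"az":3.5,"hand":48}
    - {"dx":0,"dy":0,"dz":0,"ax":0,"ay":0,"az":5.25,"hand":48}
    - {"dx":0,"dy":0,"dz":0,"ax":0,"ay":0,"az":7,"hand":48}
    - {"dx":0,"dy":0,"dz":0,"ax":0,"ay":0,"az":8.75,"hand":48}
    - {"dx":0,"dy":0,"dz":0,"ax":0,"ay":0,"az":10.5,"hand":48}
    - {"dx":0,"dy":0,"dz":0,"ax":0,"ay":0,"az":12.25,"hand":48}
    - {"dx":0,"dy":0,"dz":0,"ax":0,"ay":0,"az":14,"hand":48}
    - {"dx":0,"dy":0,"dz":0,"ax":0,"ay":0,"az":15.75,"hand":48}
    - {"dx":0,"dy":0,"dz":0,"ax":0,"ay":0,"az":17,"hand":48}

```text
clock: 18.45
tool_pos: [0.5519, 0.1215, 0.1155]
eef_rot: [-0.214, 0.977, -0.0, 0.0]
contact_force: [0.0, 0.1, 1.1]
opening: 0.546
```

Emit:
servo_tool:
  deltas:
    - {"dx":0,"dy":0,"dz":0,"ax":0,"ay":0,"az":0,"hand":10}
    - {"dx":0,"dy":0,"dz":0,"ax":0,"ay":0,"az":0,"hand":10}
    - {"dx":0,"dy":0,"dz":0,"ax":0,"ay":0,"az":0,"hand":10}
    - {"dx":0,"dy":0,"dz":-0.003,"ax":0,"ay":0,"az":-1.7,"hand":10}
    - {"dx":0,"dy":0,"dz":-0.007,"ax":0,"ay":0,"az":-3.4,"hand":10}
    - {"dx":0,"dy":0,"dz":-0.01,"ax":0,"ay":0,"az":-5.1,"hand":10}
    - {"dx":0,"dy":0,"dz":-0.013,"ax":0,"ay":0,"az":-6.8,"hand":10}
    - {"dx":0,"dy":0,"dz":-0.017,"ax":0,"ay":0,"az":-8.5,"hand":10}
    - {"dx":0,"dy":0,"dz":-0.02,"ax":0,"ay":0,"az":-10.2,"hand":10}
    - {"dx":0,"dy":0,"dz":-0.023,"ax":0,"ay":0,"az":-11.9,"hand":10}

```text
clock: 19.7
tool_pos: [0.5521, 0.1218, 0.1168]
eef_rot: [0.748, -0.664, 0.0, -0.0]
contact_force: [1.1, -0.1, -0.9]
opening: 0.386
```

```bash
python3 go.py 0.5515 0.1217 0.107; python3 snap.py 2 scene
python3 - <<'E'
import cv2;p=cv2.imread('pics/scene_2.png');cv2.imwrite('pics/scene_2c.png',cv2.resize(p[160:300,350:490],None,fx=4,fy=4))
E
```

```text
t 19.7 pos [0.5521 0.1218 0.1168] yaw -83.2 tilt 0.05 q [ 0.28  1.09 -1.12  1.84  1.16  1.06  1.92] open 34.0 F [ 1.1 -0.1 -0.9]
d [0.001 0.01  0.163] a [-0.00666667  0.005      -0.        ]
```

View pics/scene_2c.png

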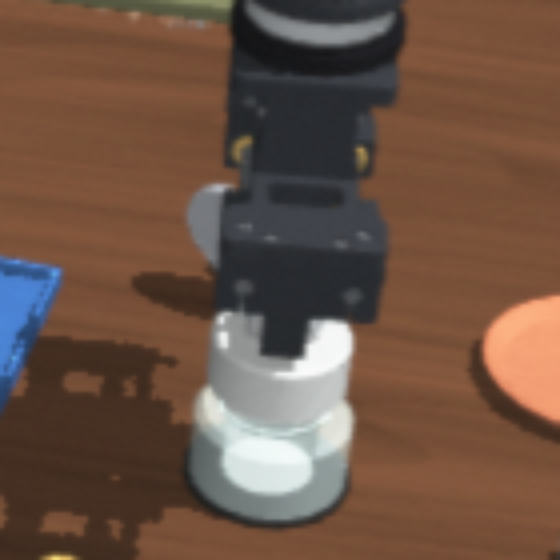

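Emit:
servo_tool:
  deltas:
    - {"dx":0,"dy":0,"dz":-0.02,"ax":0,"ay":0,"az":-1,"hand":10}
    - {"dx":0,"dy":0,"dz":-0.05,"ax":0,"ay":0,"az":-2,"hand":10}

```text
clock: 20.0
tool_pos: [0.5517, 0.1217, 0.1194]
eef_rot: [0.812, -0.584, -0.0, 0.0]
contact_force: [0.2, 0.7, -0.3]
opening: 0.382
```

```bash
python3 go.py 0.430 0.277 0.18;python3 go.py 0.5517 0.1217 0.18
```

```text
t 20.0 pos [0.5517 0.1217 0.1194] yaw -71.5 tilt 0.03 q [ 0.29  1.1  -1.15  1.84  1.17  1.09  2.12] open 33.7 F [ 0.2  0.7 -0.3]
d [-3.098  1.102 -1.008] a [0.00333333 0.00333333 0.        ]
t 20.0 pos [0.5517 0.1217 0.1194] yaw -71.5 tilt 0.03 q [ 0.29  1.1  -1.15  1.84  1.17  1.09  2.12] open 33.7 F [ 0.2  0.7 -0.3]
d [ 0.    -0.    -1.009] a [0.00333333 0.00333333 0.        ]
```

Emit:
servo_tool:
  deltas:
    - {"dx":0,"dy":0,"dz":-0.3,"ax":0,"ay":0,"az":0,"hand":10}
    - {"dx":0,"dy":0,"dz":-0.7,"ax":0,"ay":0,"az":0,"hand":10}
    - {"dx":-0.5,"dy":0.2,"dz":-1,"ax":0,"ay":0,"az":0,"hand":10}
    - {"dx":-1.2,"dy":0.4,"dz":-1,"ax":0,"ay":0,"az":1,"hand":10}
    - {"dx":-1.9,"dy":0.7,"dz":-1,"ax":0,"ay":0,"az":2,"hand":10}
    - {"dx":-2.6,"dy":0.93,"dz":-1,"ax":0,"ay":0,"az":3,"hand":10}
    - {"dx":-3.1,"dy":1.1,"dz":-1,"ax":0,"ay":0,"az":4,"hand":10}
    - {"dx":-3.1,"dy":1.1,"dz":-1,"ax":0,"ay":0,"az":4,"hand":10}
    - {"dx":-3.1,"dy":1.1,"dz":-1,"ax":0,"ay":0,"az":4,"hand":10}

```text
clock: 21.12
tool_pos: [0.4309, 0.2766, 0.1801]
eef_rot: [-0.671, 0.741, -0.001, 0.0]
contact_force: [1.1, 0.7, -0.8]
opening: 0.383
```

```bash
python3 snap.py 3; python3 go.py 0.430 0.277 0.0635
python3 - <<'E'
from h import *
from plant import eyes,r
for n in("top","scene"):
    m=eyes.camera_model(n);z=np.load(f"{n}_3.npz");C=cloud(m,z['d']);P=C.reshape(-1,3)[z['d'].ravel()>0];H=cv2.cvtColor(z['p'],cv2.COLOR_RGB2HSV).reshape(-1,3)[z['d'].ravel()>0]
    k=(abs(P[:,0]-.43)<.06)&(abs(P[:,1]-.277)<.06)&(P[:,2]>.1)&(H[:,2]>120)&(H[:,1]<60)
    if k.any():print(n,k.sum(),np.percentile(P[k],[1,50,99],axis=0).round(4).tolist())
    u,v=map(int,proj(m,[.43,.277,.1]));cv2.imwrite(f"pics/{n}_3c.png",cv2.resize(z['p'][max(v-70,0):v+70,max(u-70,0):u+70],None,fx=4,fy=4)[:,:,::-1])
E
```

```text
t 21.23 pos [0.4311 0.2761 0.1797] yaw -95.7 tilt 0.07 q [-0.04  0.92 -1.13  1.96  1.03  1.    1.35] open 34.3 F [ 0.5  0.2 -0.7]
d [-0.015  0.021  1.936] a [-0.005 -0.01   0.   ]
top 332 [[0.395, 0.2271, 0.2333], [0.466, 0.2421, 0.5418], [0.4891, 0.2923, 0.5441]]
scene 937 [[0.4141, 0.2396, 0.1204], [0.4573, 0.2804, 0.1485], [0.4691, 0.3173, 0.506]]
```

View pics/scene_3c.png

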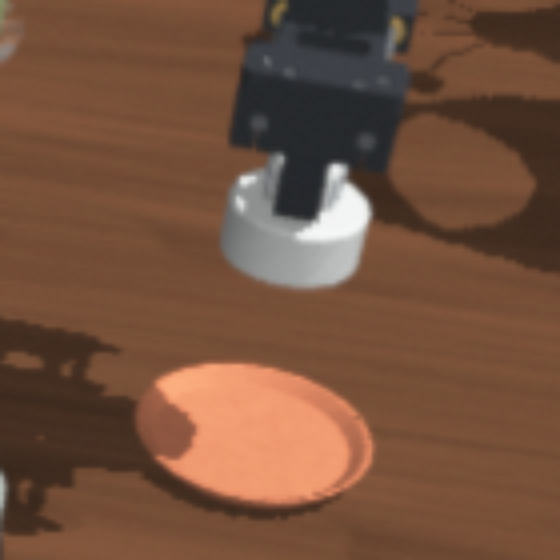

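Lid is held level. Lower towards the dish (expected contact at TCP z≈0.063).

Emit:
servo_tool:
  deltas:
    - {"dx":-0.015,"dy":0.02,"dz":0.8,"ax":0,"ay":0,"az":0,"hand":10}
    - {"dx":-0.015,"dy":0.02,"dz":1.5,"ax":0,"ay":0,"az":0,"hand":10}
    - {"dx":-0.015,"dy":0.02,"dz":1.8,"ax":0,"ay":0,"az":0,"hand":10}
    - {"dx":-0.015,"dy":0.02,"dz":1.88,"ax":0,"ay":0,"az":0,"hand":10}
    - {"dx":-0.015,"dy":0.02,"dz":1.88,"ax":0,"ay":0,"az":0,"hand":10}

```text
clock: 21.85
tool_pos: [0.4297, 0.2781, 0.0672]
eef_rot: [-0.671, 0.741, 0.0, 0.0]
contact_force: [-0.3, -0.1, -0.4]
opening: 0.386
```

Emit:
servo_tool:
  deltas:
    - {"dx":0,"dy":0,"dz":0.03,"ax":0,"ay":0,"az":0,"hand":10}
    - {"dx":0,"dy":0,"dz":0.05,"ax":0,"ay":0,"az":0,"hand":10}
    - {"dx":0,"dy":0,"dz":0.06,"ax":0,"ay":0,"az":0,"hand":10}

```text
clock: 22.22
tool_pos: [0.4294, 0.2784, 0.0636]
eef_rot: [-0.672, 0.741, -0.0, 0.0]
contact_force: [-0.3, 0.2, -0.3]
opening: 0.389
```

Emit:
servo_tool:
  deltas:
    - {"dx":0,"dy":0,"dz":0.015,"ax":0,"ay":0,"az":0,"hand":10}
    - {"dx":0,"dy":0,"dz":0.03,"ax":0,"ay":0,"az":0,"hand":10}
    - {"dx":0,"dy":0,"dz":0.03,"ax":0,"ay":0,"az":0,"hand":10}

```text
clock: 22.6
tool_pos: [0.4292, 0.2784, 0.0633]
eef_rot: [-0.672, 0.74, -0.001, 0.001]
contact_force: [-1.6, -3.7, 15.0]
opening: 0.389
```

Emit:
servo_tool:
  deltas:
    - {"dx":0,"dy":0,"dz":0,"ax":0,"ay":0,"az":0,"hand":52}
    - {"dx":0,"dy":0,"dz":0,"ax":0,"ay":0,"az":0,"hand":52}
    - {"dx":0,"dy":0,"dz":0,"ax":0,"ay":0,"az":0,"hand":52}
    - {"dx":0,"dy":0,"dz":-0.3,"ax":0,"ay":0,"az":0,"hand":52}
    - {"dx":0,"dy":0,"dz":-1,"ax":0,"ay":0,"az":0,"hand":52}
    - {"dx":0,"dy":0,"dz":-2,"ax":0,"ay":0,"az":0,"hand":52}

```text
clock: 23.35
tool_pos: [0.4286, 0.2776, 0.1815]
eef_rot: [-0.672, 0.741, 0.0, -0.002]
contact_force: [1.6, 0.9, 0.0]
opening: 0.589
```

```bash
python3 snap.py 4; python3 go.py 0.484 -0.192 0.15
python3 - <<'E'
from h import *
from plant import eyes,r
z=np.load("scene_4.npz");m=eyes.camera_model("scene");C=cloud(m,z['d']);P=C.reshape(-1,3)[z['d'].ravel()>0];H=cv2.cvtColor(z['p'],cv2.COLOR_RGB2HSV).reshape(-1,3)[z['d'].ravel()>0]
k=(abs(P[:,0]-.43)<.06)&(abs(P[:,1]-.277)<.06)&(P[:,2]>.03)&(P[:,2]<.07)&(H[:,2]>120)&(H[:,1]<60)
print(np.percentile(P[k],[1,50,99],axis=0).round(4).tolist())
cv2.imwrite("pics/scene_4c.png",cv2.resize(z['p'][130:330,330:590],None,fx=3,fy=3)[:,:,::-1])
E
```

```text
t 23.45 pos [0.4304 0.2815 0.1866] yaw -95.5 tilt 0.55 q [-0.05  0.91 -1.13  1.96  1.02  0.99  1.36] open 51.9 F [ 0.6  0.7 -1.4]
d [ 7.773 -1.649  0.558] a [-0.05333333  0.075      -0.        ]
[[0.4123, 0.2485, 0.0303], [0.4429, 0.2774, 0.0352], [0.4635, 0.3085, 0.0587]]
```

View pics/scene_4c.png

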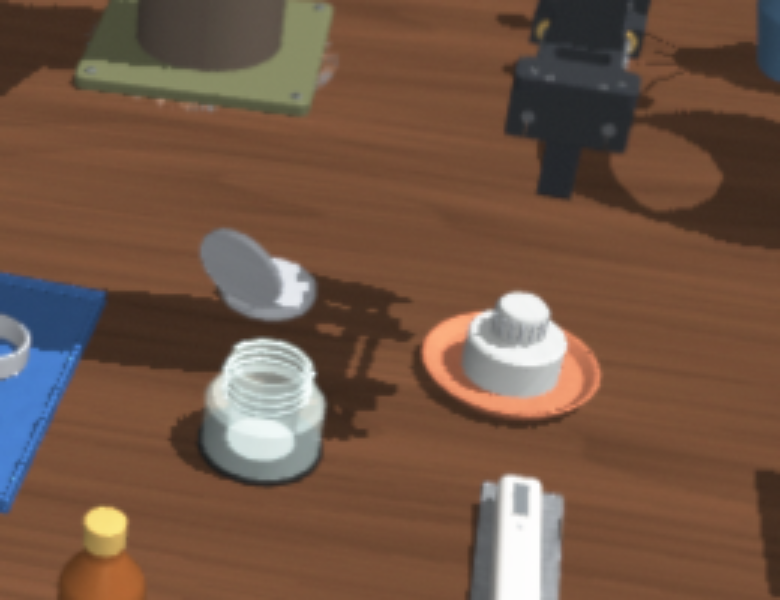

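View pics/top_4.png

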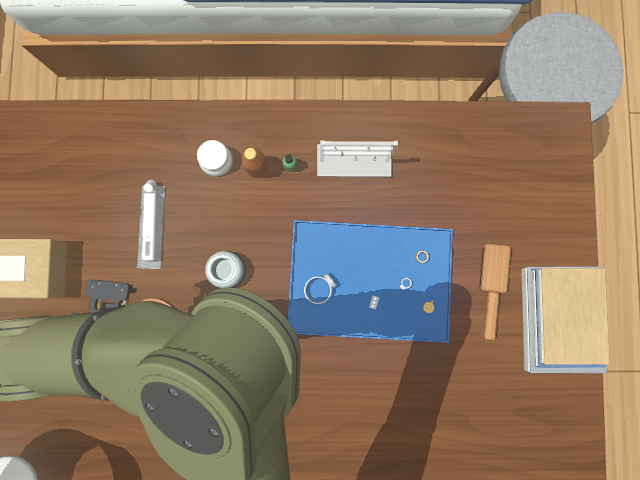

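```bash
cat > tray.py <<'E'
import sys
from h import *
from plant import eyes
# off: correction of camera to world
OFF={"top":np.array([.0005,.0007]),"scene":np.array([-.0036,-.0003])}
def objs(tag,n,zp=.013):
    m=eyes.camera_model(n);p=np.load(f"{n}_{tag}.npz")['p']
    hsv=cv2.cvtColor(p,cv2.COLOR_RGB2HSV)
    poly=np.array([proj(m,[x-OFF[n][0],y-OFF[n][1],.008]) for x,y in((.648,-.030),(.634,-.348),(.412,-.340),(.428,-.020))])
    S=4;big=cv2.resize(hsv,None,fx=S,fy=S,interpolation=cv2.INTER_LINEAR)
    big=cv2.cvtColor(cv2.resize(p,None,fx=S,fy=S,interpolation=cv2.INTER_CUBIC),cv2.COLOR_RGB2HSV)
    fill=np.zeros(big.shape[:2],np.uint8);cv2.fillConvexPoly(fill,((poly+.5)*S-.5).astype(int),255)
    ob=cv2.bitwise_and(fill,~cv2.inRange(big,(98,115,0),(122,255,255)))
    cs,_=cv2.findContours(ob,cv2.RETR_EXTERNAL,cv2.CHAIN_APPROX_NONE)
    for c in cs:
        if cv2.contourArea(c)<400: continue
        W=np.array([plane(m,(a[0]+.5)/S-.5,(a[1]+.5)/S-.5,zp)[:2]+OFF[n] for a in c[:,0]])*1000
        h=cv2.convexHull(W.astype(np.float32));M=cv2.moments(h);ce=np.array([M['m10'],M['m01']])/M['m00']
        w=cv2.minAreaRect(W.astype(np.float32));bx=cv2.boxPoints(w);e=bx[1]-bx[0];f=bx[2]-bx[1]
        if np.hypot(*f)>np.hypot(*e): e,f=f,e
        far=W[np.argmax(np.hypot(*(W-ce).T))]-ce
        mask=np.zeros_like(fill);cv2.drawContours(mask,[c],-1,255,-1)
        print(n,"c",ce.round(1),"rectc",np.array(w[0]).round(1),"size",round(np.hypot(*e),1),round(np.hypot(*f),1),"longdir",round(np.degrees(np.arctan2(e[1],e[0])),1),"far",np.hypot(*far).round(1),round(np.degrees(np.arctan2(far[1],far[0])),1),"hsv",np.array(cv2.mean(big,mask)[:3]).round())
if __name__=="__main__":
    for n in sys.argv[2:] or ("top","scene"): objs(sys.argv[1],n)
E
python3 tray.py 4; python3 tray.py 0
```

```text
top c [ 475.  -306.4] rectc [ 474.2 -305.8] size 26.0 25.5 longdir -75.6 far 16.3 -30.6 hsv [ 34.  97. 171.]
top c [ 484.4 -191.5] rectc [ 484.3 -191.5] size 29.3 17.7 longdir -17.5 far 16.0 135.9 hsv [101.  30. 176.]
top c [ 523.6 -258.7] rectc [ 523.2 -258.4] size 28.5 23.7 longdir -45.3 far 15.0 152.2 hsv [ 92.  72. 209.]
top c [512.1 -76.6] rectc [512.4 -76.7] size 68.6 59.4 longdir -50.7 far 36.6 -76.3 hsv [101. 102. 193.]
top c [ 580.6 -294.4] rectc [ 580.7 -294.3] size 28.8 26.5 longdir -89.8 far 14.7 -77.2 hsv [ 69. 105. 204.]
scene c [ 584.3 -291.3] rectc [ 584.4 -291. ] size 42.0 28.0 longdir 26.7 far 21.1 26.3 hsv [ 42. 101. 191.]
scene c [507.1 -78. ] rectc [507.  -78.1] size 82.1 71.6 longdir 15.0 far 42.7 -25.4 hsv [104.  44. 166.]
scene c [ 528.2 -255.3] rectc [ 528.8 -254.8] size 36.0 28.4 longdir 20.9 far 18.9 25.4 hsv [109.  40. 185.]
scene c [ 489.4 -188.5] rectc [ 489.5 -188.3] size 39.7 23.9 longdir -16.5 far 21.9 -171.1 hsv [104.  36. 147.]
scene c [ 479.9 -302.7] rectc [ 480.1 -302.5] size 39.0 27.4 longdir 15.5 far 20.1 27.0 hsv [ 37. 106. 140.]Traceback (most recent call last):
  File "tray.py", line 25, in <module>
    for n in sys.argv[2:] or ("top","scene"): objs(sys.argv[1],n)
                                              ~~~~^^^^^^^^^^^^^^^
  File "tray.py", line 7, in objs
    m=eyes.camera_model(n);p=np.load(f"{n}_{tag}.npz")['p']
                             ~~~~~~~^^^^^^^^^^^^^^^^^^
    fid = stack.enter_context(open(os.fspath(file), "rb"))
                              ~~~~^^^^^^^^^^^^^^^^^^^^^^^
FileNotFoundError: [Errno 2] No such file or directory: 'top_0.npz'
```

Emit:
servo_tool:
  deltas:
    - {"dx":1.0,"dy":-0.2,"dz":0.1,"ax":0,"ay":0,"az":1.7,"hand":45}
    - {"dx":2.0,"dy":-0.4,"dz":0.1,"ax":0,"ay":0,"az":3.4,"hand":45}
    - {"dx":3.0,"dy":-0.6,"dz":0.1,"ax":0,"ay":0,"az":5.1,"hand":45}
    - {"dx":4.0,"dy":-0.85,"dz":0.1,"ax":0,"ay":0,"az":6.8,"hand":45}
    - {"dx":5.0,"dy":-1.05,"dz":0.2,"ax":0,"ay":0,"az":8.5,"hand":45}
    - {"dx":6.0,"dy":-1.25,"dz":0.3,"ax":0,"ay":0,"az":10.2,"hand":45}
    - {"dx":7.0,"dy":-1.5,"dz":0.5,"ax":0,"ay":0,"az":11.9,"hand":45}
    - {"dx":7.77,"dy":-1.64,"dz":0.8,"ax":0,"ay":0,"az":13.6,"hand":45}
    - {"dx":7.77,"dy":-1.64,"dz":1.0,"ax":0,"ay":0,"az":15.3,"hand":45}
    - {"dx":7.77,"dy":-1.64,"dz":1.0,"ax":0,"ay":0,"az":17,"hand":45}

```text
clock: 24.7
tool_pos: [0.4808, -0.196, 0.1198]
eef_rot: [0.157, 0.988, 0.0, -0.001]
contact_force: [-0.5, 0.8, 0.0]
opening: 0.509
```

```bash
python3 go.py 0.4843 -0.1915 0.031 162.5
```

```text
t 24.7 pos [ 0.4808 -0.196   0.1198] yaw 162.0 tilt 0.15 q [ 0.71  0.88 -0.7   1.98  0.95  0.66  0.63] open 44.8 F [-0.5  0.8  0. ]
d [-0.036  0.09   1.481] a [-0.    -0.025 -0.085]
```

Emit:
servo_tool:
  deltas:
    - {"dx":-0.035,"dy":0.09,"dz":0.8,"ax":0,"ay":0,"az":0,"hand":45}
    - {"dx":-0.035,"dy":0.09,"dz":1.3,"ax":0,"ay":0,"az":0,"hand":45}
    - {"dx":-0.035,"dy":0.09,"dz":1.47,"ax":0,"ay":0,"az":0,"hand":45}
    - {"dx":-0.035,"dy":0.09,"dz":1.47,"ax":0,"ay":0,"az":0,"hand":45}

```text
clock: 25.2
tool_pos: [0.4853, -0.1905, 0.033]
eef_rot: [0.153, 0.988, 0.0, -0.0]
contact_force: [0.9, 0.2, 0.5]
opening: 0.513
```

```bash
python3 go.py 0.4843 -0.1915 0.031 162.5
```

```text
t 25.2 pos [ 0.4853 -0.1905  0.033 ] yaw 162.4 tilt 0.06 q [ 0.61  1.01 -0.55  2.    1.16  0.5   0.45] open 45.2 F [0.9 0.2 0.5]
d [ 0.011 -0.021  0.033] a [-0.         -0.01       -0.00833333]
```

Close (20 N), then lift.

Emit:
servo_tool:
  deltas:
    - {"dx":0,"dy":-0.015,"dz":0.025,"ax":0,"ay":0,"az":0,"hand":45}
    - {"dx":0,"dy":-0.015,"dz":0.025,"ax":0,"ay":0,"az":0,"hand":5}
    - {"dx":0,"dy":-0.015,"dz":0.025,"ax":0,"ay":0,"az":0,"hand":5}
    - {"dx":0,"dy":-0.015,"dz":0.025,"ax":0,"ay":0,"az":0,"hand":5}
    - {"dx":0,"dy":-0.015,"dz":0.025,"ax":0,"ay":0,"az":0,"hand":5}
    - {"dx":0,"dy":-0.015,"dz":0.025,"ax":0,"ay":0,"az":0,"hand":5}
  newtons: 20

```text
clock: 25.95
tool_pos: [0.4855, -0.1917, 0.0321]
eef_rot: [0.153, 0.988, -0.0, 0.0]
contact_force: [-1.1, 0.4, 3.9]
opening: 0.177
```

```bash
python3 go.py 0.5517 0.1217 0.12
```

```text
t 25.95 pos [ 0.4855 -0.1917  0.0321] yaw 162.4 tilt 0.04 q [ 0.61  1.01 -0.55  2.    1.17  0.5   0.44] open 15.6 F [-1.1  0.4  3.9]
d [ 0.523  5.312 -1.466] a [-0.00166667  0.005      -0.        ]
```

Emit:
servo_tool:
  deltas:
    - {"dx":0,"dy":0,"dz":-0.5,"ax":0,"ay":0,"az":0,"hand":5}
    - {"dx":0,"dy":0.3,"dz":-1.4,"ax":0,"ay":0,"az":0,"hand":5}
    - {"dx":0.1,"dy":1.3,"dz":-1.8,"ax":0,"ay":0,"az":0,"hand":5}
    - {"dx":0.2,"dy":2.3,"dz":-1.8,"ax":0,"ay":0,"az":0,"hand":5}
    - {"dx":0.3,"dy":3.3,"dz":-1.8,"ax":0,"ay":0,"az":0,"hand":5}
    - {"dx":0.4,"dy":4.3,"dz":-1.8,"ax":0,"ay":0,"az":0,"hand":5}
    - {"dx":0.52,"dy":5.31,"dz":-1.8,"ax":0,"ay":0,"az":0,"hand":5}
    - {"dx":0.52,"dy":5.31,"dz":-1.6,"ax":0,"ay":0,"az":0,"hand":5}
    - {"dx":0.52,"dy":5.31,"dz":-1.4,"ax":0,"ay":0,"az":0,"hand":5}
    - {"dx":0.52,"dy":5.31,"dz":-1.3,"ax":0,"ay":0,"az":0,"hand":5}

```text
clock: 27.2
tool_pos: [0.551, 0.119, 0.1083]
eef_rot: [0.154, 0.988, -0.001, -0.001]
contact_force: [-1.1, -1.0, -0.3]
opening: 0.176
```

```bash
python3 go.py 0.5517 0.1217 0.098; python3 snap.py 5; python3 tray.py 5 top; python3 -c "
import cv2;p=cv2.imread('pics/scene_5.png');cv2.imwrite('pics/scene_5c.png',cv2.resize(p[160:300,350:490],None,fx=4,fy=4))"
```

```text
t 27.2 pos [0.551  0.119  0.1083] yaw 162.3 tilt 0.2 q [ 0.08  0.92 -0.67  1.85  0.88  0.7   0.15] open 15.5 F [-1.1 -1.  -0.3]
d [0.002 0.048 0.172] a [-0.03166667 -0.01333333  0.        ]
top c [ 475.  -306.4] rectc [ 474.2 -305.8] size 26.0 25.5 longdir -75.6 far 16.3 -30.5 hsv [ 34.  97. 171.]
top c [ 523.5 -258.6] rectc [ 523.3 -258.3] size 28.5 23.3 longdir -45.3 far 14.9 152.2 hsv [102.  78. 155.]
top c [472.4 -87.9] rectc [ 484.  -104.3] size 164.2 119.5 longdir 87.2 far 108.6 -118.6 hsv [ 55.  65. 129.]
top c [ 580.7 -294.4] rectc [ 580.7 -294.3] size 28.8 26.5 longdir -89.8 far 14.7 -77.2 hsv [ 69. 106. 203.]
```

View pics/scene_5c.png

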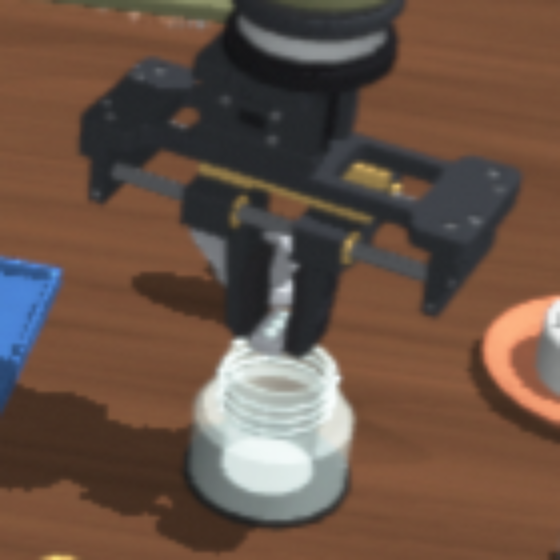

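Emit:
servo_tool:
  deltas:
    - {"dx":0,"dy":0.035,"dz":0.1,"ax":0,"ay":0,"az":0,"hand":5}
    - {"dx":0,"dy":0.035,"dz":0.14,"ax":0,"ay":0,"az":0,"hand":5}
    - {"dx":0,"dy":0.035,"dz":0.14,"ax":0,"ay":0,"az":0,"hand":5}
    - {"dx":0,"dy":0.035,"dz":0.14,"ax":0,"ay":0,"az":0,"hand":30}
    - {"dx":0,"dy":0.035,"dz":0.14,"ax":0,"ay":0,"az":0,"hand":40}
    - {"dx":0,"dy":0.035,"dz":0.14,"ax":0,"ay":0,"az":0,"hand":45}
    - {"dx":0,"dy":0.035,"dz":-0.5,"ax":0,"ay":0,"az":0,"hand":45}
    - {"dx":0,"dy":-0.5,"dz":-0.8,"ax":0,"ay":0,"az":0,"hand":45}

```text
clock: 28.3
tool_pos: [0.5437, 0.0963, 0.1598]
eef_rot: [0.151, 0.989, 0.002, 0.001]
contact_force: [0.7, -0.7, 0.2]
opening: 0.508
```

```bash
python3 go.py 0.5247 -0.2597 0.12 135; python3 snap.py 6 scene; python3 -c "
import cv2;p=cv2.imread('pics/scene_6.png');cv2.imwrite('pics/scene_6c.png',cv2.resize(p[160:300,350:490],None,fx=4,fy=4))"
```

```text
t 28.3 pos [0.5437 0.0963 0.1598] yaw 162.6 tilt 0.32 q [ 0.17  0.84 -0.74  1.87  0.81  0.76  0.24] open 44.8 F [ 0.7 -0.7  0.2]
d [-1.465 -5.761  0.637] a [0.05333333 0.01       4.60833333]
```

View pics/scene_6c.png

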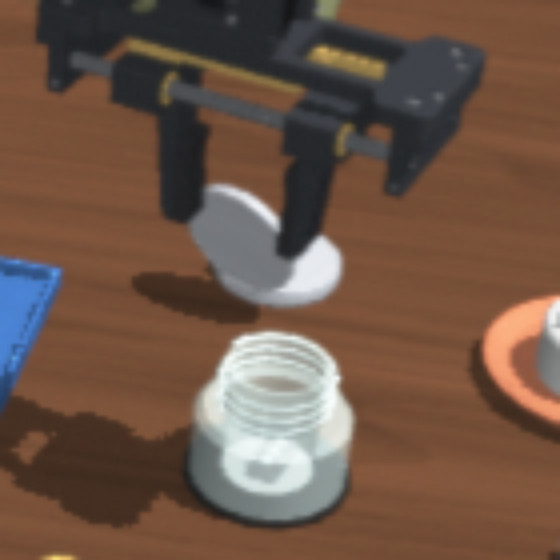

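Emit:
servo_tool:
  deltas:
    - {"dx":-0.3,"dy":-1,"dz":0,"ax":0,"ay":0,"az":1.5,"hand":48}
    - {"dx":-0.5,"dy":-2,"dz":0,"ax":0,"ay":0,"az":3,"hand":48}
    - {"dx":-0.75,"dy":-3,"dz":0,"ax":0,"ay":0,"az":4.6,"hand":48}
    - {"dx":-1,"dy":-4,"dz":0.1,"ax":0,"ay":0,"az":4.6,"hand":48}
    - {"dx":-1.25,"dy":-5,"dz":0.3,"ax":0,"ay":0,"az":4.6,"hand":48}
    - {"dx":-1.46,"dy":-5.6,"dz":0.6,"ax":0,"ay":0,"az":4.6,"hand":48}
    - {"dx":-1.46,"dy":-5.65,"dz":1,"ax":0,"ay":0,"az":4.6,"hand":48}
    - {"dx":-1.46,"dy":-5.65,"dz":1,"ax":0,"ay":0,"az":4.6,"hand":48}

```text
clock: 29.35
tool_pos: [0.5223, -0.257, 0.0963]
eef_rot: [0.385, 0.923, -0.0, -0.002]
contact_force: [-0.9, -0.1, 0.9]
opening: 0.546
```

```bash
python3 go.py 0.5247 -0.2597 0.0315 135;  python3 snap.py 7 top; python3 tray.py 7 top
```

```text
t 29.35 pos [ 0.5223 -0.257   0.0963] yaw 134.8 tilt 0.2 q [ 0.71  0.94 -0.6   1.8   0.82  0.67  0.41] open 48.1 F [-0.9 -0.1  0.9]
d [-0.064 -0.002  1.08 ] a [-0.01666667 -0.03       -0.03833333]
top c [512.  -76.6] rectc [512.3 -76.8] size 68.6 59.7 longdir -50.7 far 36.6 -76.2 hsv [101. 102. 198.]
top c [ 542.5 -281.5] rectc [ 541.  -304.6] size 217.4 130.7 longdir 44.4 far 133.3 -154.7 hsv [ 79.  53. 110.]
```

Emit:
servo_tool:
  deltas:
    - {"dx":-0.06,"dy":0,"dz":0.7,"ax":0,"ay":0,"az":0,"hand":48}
    - {"dx":-0.06,"dy":0,"dz":1.0,"ax":0,"ay":0,"az":0,"hand":48}
    - {"dx":-0.06,"dy":0,"dz":1.08,"ax":0,"ay":0,"az":0,"hand":48}
    - {"dx":-0.06,"dy":0,"dz":1.08,"ax":0,"ay":0,"az":0,"hand":48}
    - {"dx":-0.06,"dy":0,"dz":1.08,"ax":0,"ay":0,"az":0,"hand":5}
    - {"dx":-0.06,"dy":0,"dz":1.08,"ax":0,"ay":0,"az":0,"hand":5}
    - {"dx":-0.06,"dy":0,"dz":1.08,"ax":0,"ay":0,"az":0,"hand":5}
    - {"dx":-0.06,"dy":0,"dz":1.08,"ax":0,"ay":0,"az":0,"hand":5}

```text
clock: 30.4
tool_pos: [0.5266, -0.2594, 0.0335]
eef_rot: [0.384, 0.923, -0.0, 0.0]
contact_force: [-0.2, 0.4, 3.9]
opening: 0.242
```

```bash
python3 go.py 0.5517 0.1217 0.10 150
```

```text
t 30.4 pos [ 0.5266 -0.2594  0.0335] yaw 134.8 tilt 0.05 q [ 0.67  1.03 -0.52  1.8   0.91  0.57  0.34] open 21.3 F [-0.2  0.4  3.9]
d [ 4.209  4.774 -1.111] a [-0.          0.00833333 -2.53      ]
```

Emit:
servo_tool:
  deltas:
    - {"dx":0,"dy":0,"dz":-0.5,"ax":0,"ay":0,"az":0,"hand":5}
    - {"dx":0.2,"dy":0.2,"dz":-1.4,"ax":0,"ay":0,"az":0,"hand":5}
    - {"dx":0.7,"dy":0.8,"dz":-1.6,"ax":0,"ay":0,"az":0,"hand":5}
    - {"dx":1.4,"dy":1.6,"dz":-1.6,"ax":0,"ay":0,"az":0,"hand":5}
    - {"dx":2.1,"dy":2.4,"dz":-1.6,"ax":0,"ay":0,"az":0,"hand":5}
    - {"dx":2.8,"dy":3.2,"dz":-1.6,"ax":0,"ay":0,"az":0,"hand":5}
    - {"dx":3.5,"dy":4.0,"dz":-1.6,"ax":0,"ay":0,"az":0,"hand":5}
    - {"dx":4.2,"dy":4.77,"dz":-1.6,"ax":0,"ay":0,"az":0,"hand":5}
    - {"dx":4.2,"dy":4.77,"dz":-1.3,"ax":0,"ay":0,"az":0,"hand":5}
    - {"dx":4.2,"dy":4.77,"dz":-1.3,"ax":0,"ay":0,"az":0,"hand":5}

```text
clock: 31.65
tool_pos: [0.5505, 0.1205, 0.1096]
eef_rot: [0.384, 0.924, -0.002, -0.001]
contact_force: [-0.3, -1.5, -0.0]
opening: 0.235
```

```bash
python3 go.py 0.5517 0.1217 0.098; python3 snap.py 8; python3 tray.py 8 top; python3 -c "
import cv2;p=cv2.imread('pics/scene_8.png');cv2.imwrite('pics/scene_8c.png',cv2.resize(p[160:300,350:490],None,fx=4,fy=4))"
```

```text
t 31.65 pos [0.5505 0.1205 0.1096] yaw 134.9 tilt 0.22 q [ 0.02  0.89 -0.55  1.86  0.77  0.62 -0.23] open 20.7 F [-0.3 -1.5 -0. ]
d [-0.     0.028  0.194] a [-0.035 -0.005  0.   ]
top c [444.1 -38.7] rectc [449.4 -45.7] size 50.5 44.5 longdir 87.3 far 36.0 -119.7 hsv [ 48.  51. 117.]
top c [ 479.1 -275.5] rectc [ 478.5 -275.1] size 25.6 25.3 longdir 17.2 far 16.0 -28.6 hsv [ 33.  96. 173.]
top c [511.9 -76.6] rectc [511.9 -76.9] size 68.3 59.4 longdir -52.9 far 36.3 -74.2 hsv [102. 106. 170.]
top c [ 580.7 -294.4] rectc [ 580.7 -294.3] size 28.8 26.5 longdir -89.8 far 14.7 -77.2 hsv [ 69. 105. 204.]
```

View pics/scene_8c.png

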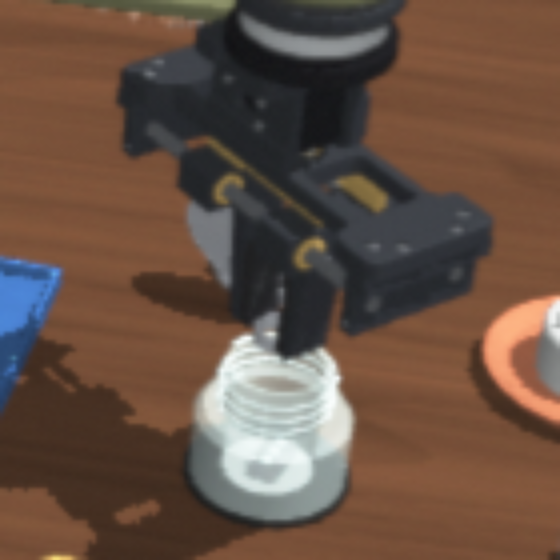

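Emit:
servo_tool:
  deltas:
    - {"dx":0,"dy":0.02,"dz":0.1,"ax":0,"ay":0,"az":0,"hand":5}
    - {"dx":0,"dy":0.02,"dz":0.14,"ax":0,"ay":0,"az":0,"hand":5}
    - {"dx":0,"dy":0.02,"dz":0.14,"ax":0,"ay":0,"az":0,"hand":5}
    - {"dx":0,"dy":0.02,"dz":0.14,"ax":0,"ay":0,"az":0,"hand":35}
    - {"dx":0,"dy":0.02,"dz":0.14,"ax":0,"ay":0,"az":0,"hand":45}
    - {"dx":0,"dy":0.02,"dz":0.14,"ax":0,"ay":0,"az":0,"hand":50}
    - {"dx":0,"dy":0.02,"dz":-0.5,"ax":0,"ay":0,"az":0,"hand":50}
    - {"dx":-0.5,"dy":-0.5,"dz":-0.8,"ax":0,"ay":0,"az":0,"hand":50}

```text
clock: 32.75
tool_pos: [0.5524, 0.0834, 0.1612]
eef_rot: [0.381, 0.925, 0.003, 0.001]
contact_force: [0.9, 0.0, -0.0]
opening: 0.568
```

```bash
python3 go.py 0.5807 -0.2943 0.095 135; python3 snap.py 9 scene; python3 -c "
import cv2;p=cv2.imread('pics/scene_9.png');cv2.imwrite('pics/scene_9c.png',cv2.resize(p[160:300,350:490],None,fx=4,fy=4))"
```

```text
t 32.75 pos [0.5524 0.0834 0.1612] yaw 135.2 tilt 0.36 q [ 0.13  0.81 -0.62  1.85  0.7   0.71 -0.11] open 50.0 F [ 0.9  0.  -0. ]
d [-4.771 -4.143  1.072] a [ 0.06  -0.01   0.035]
```

View pics/scene_9c.png

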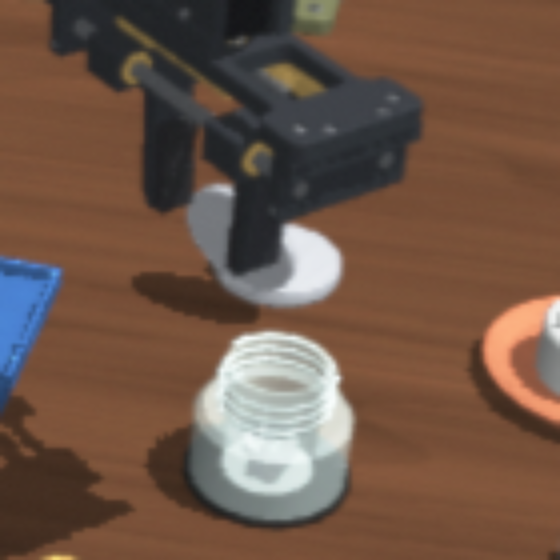

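Emit:
servo_tool:
  deltas:
    - {"dx":-0.75,"dy":-0.65,"dz":0,"ax":0,"ay":0,"az":0,"hand":50}
    - {"dx":-1.5,"dy":-1.3,"dz":0,"ax":0,"ay":0,"az":0,"hand":50}
    - {"dx":-2.25,"dy":-1.95,"dz":0,"ax":0,"ay":0,"az":0,"hand":50}
    - {"dx":-3,"dy":-2.6,"dz":0.2,"ax":0,"ay":0,"az":0,"hand":50}
    - {"dx":-3.75,"dy":-3.25,"dz":0.4,"ax":0,"ay":0,"az":0,"hand":50}
    - {"dx":-4.5,"dy":-3.9,"dz":0.7,"ax":0,"ay":0,"az":0,"hand":50}
    - {"dx":-4.68,"dy":-4.07,"dz":1,"ax":0,"ay":0,"az":0,"hand":50}
    - {"dx":-4.68,"dy":-4.07,"dz":1,"ax":0,"ay":0,"az":0,"hand":50}

```text
clock: 33.8
tool_pos: [0.5748, -0.293, 0.0972]
eef_rot: [0.385, 0.923, -0.0, -0.002]
contact_force: [0.2, 0.1, 0.3]
opening: 0.571
```

```bash
python3 go.py 0.5807 -0.2943 0.0315 135
```

```text
t 33.8 pos [ 0.5748 -0.293   0.0972] yaw 134.7 tilt 0.19 q [ 0.73  1.   -0.64  1.6   0.77  0.81  0.54] open 50.3 F [0.2 0.1 0.3]
d [-0.088  0.057  1.095] a [-0.015      -0.02833333 -0.04833333]
```

Emit:
servo_tool:
  deltas:
    - {"dx":-0.07,"dy":0.055,"dz":0.6,"ax":0,"ay":0,"az":0,"hand":50}
    - {"dx":-0.07,"dy":0.055,"dz":1.0,"ax":0,"ay":0,"az":0,"hand":50}
    - {"dx":-0.07,"dy":0.055,"dz":1.09,"ax":0,"ay":0,"az":0,"hand":50}
    - {"dx":-0.07,"dy":0.055,"dz":1.09,"ax":0,"ay":0,"az":0,"hand":50}
    - {"dx":-0.07,"dy":0.055,"dz":1.09,"ax":0,"ay":0,"az":0,"hand":5}
    - {"dx":-0.07,"dy":0.055,"dz":1.09,"ax":0,"ay":0,"az":0,"hand":5}
    - {"dx":-0.07,"dy":0.055,"dz":1.09,"ax":0,"ay":0,"az":0,"hand":5}
    - {"dx":-0.07,"dy":0.055,"dz":1.09,"ax":0,"ay":0,"az":0,"hand":5}

```text
clock: 34.8
tool_pos: [0.5819, -0.2933, 0.0343]
eef_rot: [0.384, 0.923, -0.0, 0.0]
contact_force: [-0.9, -0.3, 3.5]
opening: 0.275
```

```bash
python3 go.py 0.5517 0.1217 0.10
```

```text
t 34.8 pos [ 0.5819 -0.2933  0.0343] yaw 134.8 tilt 0.06 q [ 0.7   1.09 -0.59  1.59  0.83  0.73  0.5 ] open 24.2 F [-0.9 -0.3  3.5]
d [ 5.261  4.519 -1.099] a [0.00166667 0.00833333 0.        ]
```

Emit:
servo_tool:
  deltas:
    - {"dx":0,"dy":0,"dz":-0.3,"ax":0,"ay":0,"az":0,"hand":5}
    - {"dx":0.1,"dy":0.1,"dz":-1.0,"ax":0,"ay":0,"az":0,"hand":5}
    - {"dx":0.8,"dy":0.7,"dz":-1.6,"ax":0,"ay":0,"az":0,"hand":5}
    - {"dx":1.5,"dy":1.3,"dz":-1.6,"ax":0,"ay":0,"az":0,"hand":5}
    - {"dx":2.2,"dy":1.9,"dz":-1.6,"ax":0,"ay":0,"az":0,"hand":5}
    - {"dx":2.9,"dy":2.5,"dz":-1.6,"ax":0,"ay":0,"az":0,"hand":5}
    - {"dx":3.6,"dy":3.1,"dz":-1.6,"ax":0,"ay":0,"az":0,"hand":5}
    - {"dx":4.4,"dy":3.8,"dz":-1.6,"ax":0,"ay":0,"az":0,"hand":5}
    - {"dx":5.26,"dy":4.52,"dz":-1.5,"ax":0,"ay":0,"az":0,"hand":5}
    - {"dx":5.26,"dy":4.52,"dz":-1.3,"ax":0,"ay":0,"az":0,"hand":5}

```text
clock: 36.05
tool_pos: [0.5512, 0.1299, 0.1136]
eef_rot: [0.38, 0.925, 0.004, 0.0]
contact_force: [-0.6, -0.4, 0.4]
opening: 0.28
```

Emit:
servo_tool:
  deltas:
    - {"dx":0,"dy":0,"dz":0.05,"ax":0,"ay":0,"az":0,"hand":5}

```text
clock: 36.17
tool_pos: [0.551, 0.1218, 0.1084]
eef_rot: [0.383, 0.924, -0.001, -0.0]
contact_force: [-0.8, -1.1, -0.4]
opening: 0.276
```

```bash
python3 go.py 0.5517 0.1217 0.098; python3 snap.py 10; python3 tray.py 10 top; python3 -c "
import cv2;p=cv2.imread('pics/scene_10.png');cv2.imwrite('pics/scene_10c.png',cv2.resize(p[160:300,350:490],None,fx=4,fy=4))"
```

```text
t 36.17 pos [0.551  0.1218 0.1084] yaw 134.9 tilt 0.09 q [ 0.01  0.89 -0.55  1.86  0.77  0.62 -0.24] open 24.3 F [-0.8 -1.1 -0.4]
d [-0.009  0.007  0.174] a [-0.01333333  0.00333333 -0.        ]
top c [444.4 -38.3] rectc [450.1 -45.5] size 50.0 46.1 longdir 87.3 far 36.0 -120.3 hsv [ 48.  51. 117.]
top c [ 479.1 -275.5] rectc [ 478.5 -275.1] size 25.6 25.3 longdir 17.2 far 16.0 -28.6 hsv [ 33.  96. 173.]
top c [511.9 -76.7] rectc [512.1 -76.8] size 68.4 59.5 longdir -50.7 far 36.4 -76.8 hsv [102. 106. 170.]
```

View pics/scene_10c.png

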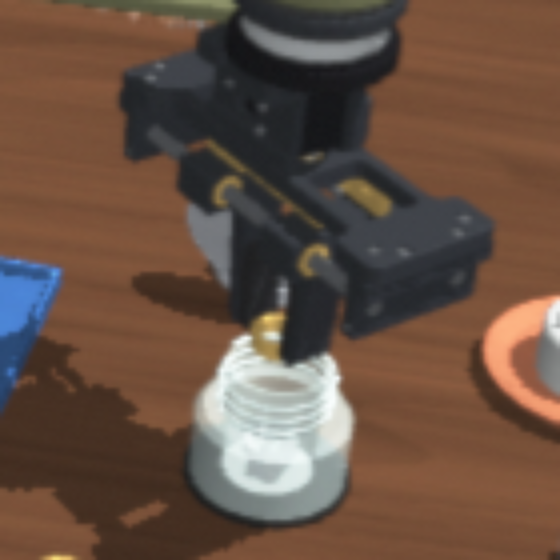

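Emit:
servo_tool:
  deltas:
    - {"dx":-0.02,"dy":0,"dz":0.1,"ax":0,"ay":0,"az":0,"hand":5}
    - {"dx":-0.02,"dy":0,"dz":0.14,"ax":0,"ay":0,"az":0,"hand":5}
    - {"dx":-0.02,"dy":0,"dz":0.14,"ax":0,"ay":0,"az":0,"hand":5}
    - {"dx":-0.02,"dy":0,"dz":0.14,"ax":0,"ay":0,"az":0,"hand":35}
    - {"dx":-0.02,"dy":0,"dz":0.14,"ax":0,"ay":0,"az":0,"hand":45}
    - {"dx":-0.02,"dy":0,"dz":0.14,"ax":0,"ay":0,"az":0,"hand":50}
    - {"dx":-0.02,"dy":0,"dz":-0.5,"ax":0,"ay":0,"az":0,"hand":50}
    - {"dx":-0.5,"dy":-0.5,"dz":-0.8,"ax":0,"ay":0,"az":0,"hand":50}

```text
clock: 37.28
tool_pos: [0.5522, 0.084, 0.1587]
eef_rot: [0.381, 0.925, 0.003, 0.001]
contact_force: [1.4, -1.2, 0.0]
opening: 0.569
```

```bash
python3 go.py 0.4787 -0.275 0.095 150; python3 snap.py 11 scene; python3 -c "
import cv2;p=cv2.imread('pics/scene_11.png');cv2.imwrite('pics/scene_11c.png',cv2.resize(p[160:300,350:490],None,fx=4,fy=4))"
```

```text
t 37.27 pos [0.5522 0.084  0.1587] yaw 135.2 tilt 0.35 q [ 0.13  0.82 -0.62  1.85  0.71  0.7  -0.12] open 50.2 F [ 1.4 -1.2  0. ]
d [-3.347 -5.115  1.028] a [ 5.83333333e-02 -1.66666667e-03 -2.46500000e+00]
```

View pics/scene_11c.png

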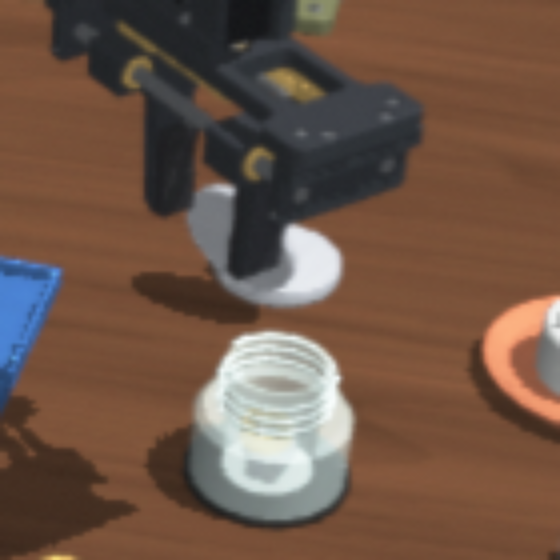

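Emit:
servo_tool:
  deltas:
    - {"dx":-0.55,"dy":-0.85,"dz":0,"ax":0,"ay":0,"az":-1,"hand":50}
    - {"dx":-1.1,"dy":-1.7,"dz":0,"ax":0,"ay":0,"az":-2,"hand":50}
    - {"dx":-1.65,"dy":-2.55,"dz":0,"ax":0,"ay":0,"az":-2.46,"hand":50}
    - {"dx":-2.2,"dy":-3.4,"dz":0.2,"ax":0,"ay":0,"az":-2.46,"hand":50}
    - {"dx":-2.75,"dy":-4.25,"dz":0.4,"ax":0,"ay":0,"az":-2.46,"hand":50}
    - {"dx":-3.27,"dy":-5.03,"dz":0.7,"ax":0,"ay":0,"az":-2.46,"hand":50}
    - {"dx":-3.27,"dy":-5.03,"dz":0.95,"ax":0,"ay":0,"az":-2.46,"hand":50}
    - {"dx":-3.27,"dy":-5.03,"dz":0.95,"ax":0,"ay":0,"az":-2.46,"hand":50}

```text
clock: 38.33
tool_pos: [0.4751, -0.2716, 0.0987]
eef_rot: [0.262, 0.965, 0.001, -0.001]
contact_force: [0.3, 0.7, 0.2]
opening: 0.567
```

```bash
python3 go.py 0.4787 -0.275 0.031 150; python3 snap.py 12; python3 tray.py 12
```

```text
t 38.33 pos [ 0.4751 -0.2716  0.0987] yaw 149.6 tilt 0.12 q [ 0.81  0.92 -0.65  1.91  0.92  0.64  0.61] open 50.0 F [0.3 0.7 0.2]
d [-0.083 -0.019  1.129] a [ 0.00666667 -0.02       -0.06833333]
top c [512.  -76.6] rectc [512.  -77.1] size 68.7 59.7 longdir -53.7 far 36.5 -76.2 hsv [101. 102. 197.]
top c [ 488.7 -278.3] rectc [ 490.  -288.3] size 164.6 98.2 longdir 59.6 far 96.9 -141.7 hsv [ 87.  54. 107.]
scene c [507.3 -77.8] rectc [507.  -78.1] size 82.1 70.4 longdir 15.0 far 42.6 -25.7 hsv [104.  45. 177.]
scene c [ 484.  -271.9] rectc [ 483.9 -271.6] size 38.4 26.9 longdir 14.9 far 19.5 26.4 hsv [ 39. 104. 179.]
```

Emit:
servo_tool:
  deltas:
    - {"dx":-0.07,"dy":-0.015,"dz":0.6,"ax":0,"ay":0,"az":0,"hand":50}
    - {"dx":-0.07,"dy":-0.015,"dz":1.0,"ax":0,"ay":0,"az":0,"hand":50}
    - {"dx":-0.07,"dy":-0.015,"dz":1.13,"ax":0,"ay":0,"az":0,"hand":50}
    - {"dx":-0.07,"dy":-0.015,"dz":1.14,"ax":0,"ay":0,"az":0,"hand":50}
    - {"dx":-0.07,"dy":-0.015,"dz":1.14,"ax":0,"ay":0,"az":0,"hand":5}
    - {"dx":-0.07,"dy":-0.015,"dz":1.14,"ax":0,"ay":0,"az":0,"hand":5}
    - {"dx":-0.07,"dy":-0.015,"dz":1.14,"ax":0,"ay":0,"az":0,"hand":5}
    - {"dx":-0.07,"dy":-0.015,"dz":1.14,"ax":0,"ay":0,"az":0,"hand":5}

```text
clock: 39.42
tool_pos: [0.4791, -0.2755, 0.0317]
eef_rot: [0.262, 0.965, -0.0, 0.0]
contact_force: [-0.8, -0.2, 4.7]
opening: 0.257
```

```bash
python3 go.py 0.5517 0.1217 0.10
```

```text
t 39.42 pos [ 0.4791 -0.2755  0.0317] yaw 149.6 tilt 0.05 q [ 0.75  1.02 -0.54  1.9   1.05  0.53  0.51] open 22.7 F [-0.8 -0.2  4.7]
d [ 2.307  6.322 -1.14 ] a [-0.          0.00833333 -0.        ]
```

Emit:
servo_tool:
  deltas:
    - {"dx":0,"dy":0,"dz":-0.3,"ax":0,"ay":0,"az":0,"hand":5}
    - {"dx":0.05,"dy":0.2,"dz":-1.1,"ax":0,"ay":0,"az":0,"hand":5}
    - {"dx":0.4,"dy":1.1,"dz":-1.7,"ax":0,"ay":0,"az":0,"hand":5}
    - {"dx":0.75,"dy":2.05,"dz":-1.7,"ax":0,"ay":0,"az":0,"hand":5}
    - {"dx":1.1,"dy":3.0,"dz":-1.7,"ax":0,"ay":0,"az":0,"hand":5}
    - {"dx":1.43,"dy":3.95,"dz":-1.7,"ax":0,"ay":0,"az":0,"hand":5}
    - {"dx":1.78,"dy":4.9,"dz":-1.7,"ax":0,"ay":0,"az":0,"hand":5}
    - {"dx":2.1,"dy":5.8,"dz":-1.7,"ax":0,"ay":0,"az":0,"hand":5}
    - {"dx":2.3,"dy":6.32,"dz":-1.6,"ax":0,"ay":0,"az":0,"hand":5}
    - {"dx":2.3,"dy":6.32,"dz":-1.35,"ax":0,"ay":0,"az":0,"hand":5}

```text
clock: 40.67
tool_pos: [0.5522, 0.126, 0.1136]
eef_rot: [0.26, 0.966, 0.002, 0.001]
contact_force: [-0.2, 0.2, 0.1]
opening: 0.259
```

Emit:
servo_tool:
  deltas:
    - {"dx":0,"dy":0,"dz":0.05,"ax":0,"ay":0,"az":0,"hand":5}

```text
clock: 40.8
tool_pos: [0.5508, 0.1195, 0.1083]
eef_rot: [0.263, 0.965, -0.002, -0.001]
contact_force: [-0.1, -0.2, 0.1]
opening: 0.262
```

```bash
python3 go.py 0.5517 0.1217 0.098; python3 snap.py 13; python3 tray.py 13 top; python3 -c "
import cv2;p=cv2.imread('pics/scene_13.png');cv2.imwrite('pics/scene_13c.png',cv2.resize(p[160:300,350:490],None,fx=4,fy=4))"
```

```text
t 40.8 pos [0.5508 0.1195 0.1083] yaw 149.5 tilt 0.21 q [ 0.06  0.91 -0.62  1.85  0.84  0.66 -0.04] open 23.1 F [-0.1 -0.2  0.1]
d [0.005 0.04  0.172] a [-0.035 -0.005  0.   ]
top c [475.2 -76.5] rectc [485.1 -81. ] size 119.5 117.5 longdir -2.8 far 79.9 -130.9 hsv [ 64.  71. 138.]
```

View pics/scene_13c.png

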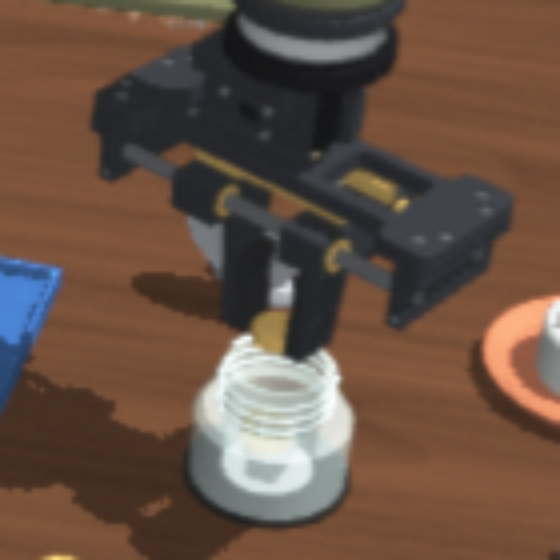

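Emit:
servo_tool:
  deltas:
    - {"dx":0,"dy":0.03,"dz":0.1,"ax":0,"ay":0,"az":0,"hand":5}
    - {"dx":0,"dy":0.03,"dz":0.14,"ax":0,"ay":0,"az":0,"hand":5}
    - {"dx":0,"dy":0.03,"dz":0.14,"ax":0,"ay":0,"az":0,"hand":5}
    - {"dx":0,"dy":0.03,"dz":0.14,"ax":0,"ay":0,"az":0,"hand":35}
    - {"dx":0,"dy":0.03,"dz":0.14,"ax":0,"ay":0,"az":0,"hand":45}
    - {"dx":0,"dy":0.03,"dz":0.14,"ax":0,"ay":0,"az":0,"hand":55}
    - {"dx":0,"dy":0.03,"dz":-0.5,"ax":0,"ay":0,"az":0,"hand":55}
    - {"dx":0,"dy":0.03,"dz":-1.2,"ax":0,"ay":0,"az":0,"hand":55}

```text
clock: 41.9
tool_pos: [0.5521, 0.123, 0.1817]
eef_rot: [0.262, 0.965, -0.0, -0.001]
contact_force: [0.5, -0.7, 0.2]
opening: 0.621
```

Emit:
servo_tool:
  deltas:
    - {"dx":1,"dy":-1,"dz":0,"ax":0,"ay":0,"az":0,"hand":55}
    - {"dx":1.7,"dy":-1.7,"dz":0,"ax":0,"ay":0,"az":0,"hand":55}
    - {"dx":1.7,"dy":-1.7,"dz":0,"ax":0,"ay":0,"az":0,"hand":55}

```text
clock: 42.28
tool_pos: [0.4088, 0.0848, 0.1815]
eef_rot: [0.261, 0.965, -0.002, -0.001]
contact_force: [0.8, 0.1, 0.8]
opening: 0.623
```

```bash
python3 go.py; python3 snap.py 14; python3 tray.py 14; python3 -c "
import cv2;p=cv2.imread('pics/scene_14.png');cv2.imwrite('pics/scene_14c.png',cv2.resize(p[160:300,350:490],None,fx=4,fy=4))"
```

```text
t 42.27 pos [0.4088 0.0848 0.1815] yaw 149.7 tilt 0.27 q [ 0.09  0.66 -0.65  2.23  0.84  0.52 -0.18] open 54.9 F [0.8 0.1 0.8]
top c [512.  -76.6] rectc [512.2 -76.8] size 68.6 59.7 longdir -50.9 far 36.6 -76.2 hsv [100. 101. 203.]
scene c [507.2 -77.8] rectc [506.5 -78.2] size 83.0 70.4 longdir 15.0 far 43.0 -175.9 hsv [104.  45. 177.]
```

View pics/scene_14c.png

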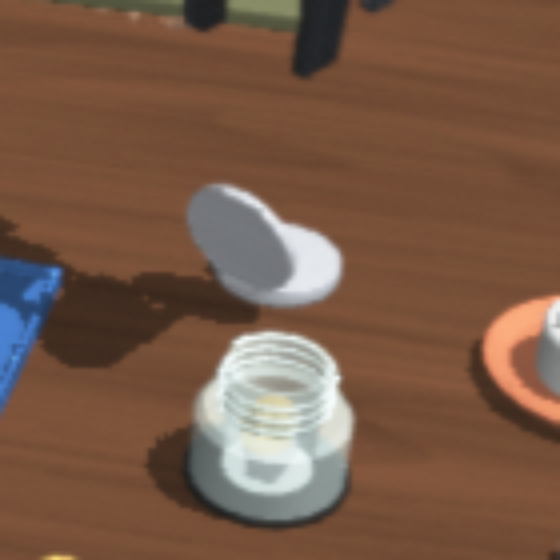

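View pics/top_14.png

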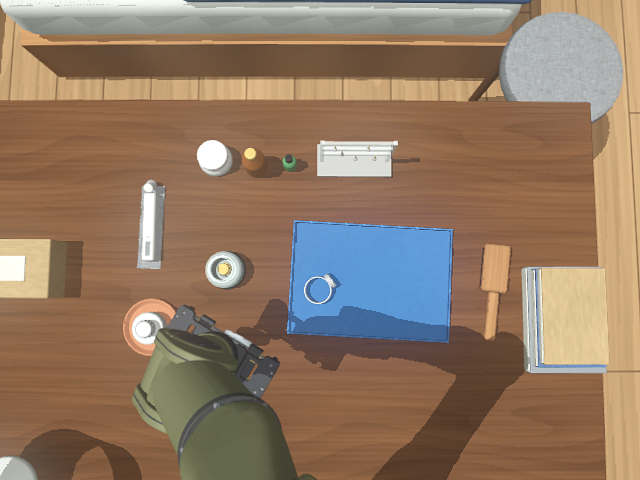

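Run:
```python
from h import *
from plant import eyes
m=eyes.camera_model("top");z=np.load("top_14.npz");C=cloud(m,z['d']);H=cv2.cvtColor(z['p'],cv2.COLOR_RGB2HSV)
k=(np.hypot(C[...,0]-.551,C[...,1]-.121)<.022)&(z['d']>0)
print("jar inside z pct",np.percentile(C[k][:,2],[5,25,50,75,95]).round(3))
ky=k&(H[...,1]>70);print("yellow z",np.percentile(C[ky][:,2],[5,50,95]).round(3),ky.sum(), C[ky].mean(0))
# jar mouth centre: rim points
kr=(np.hypot(C[...,0]-.551,C[...,1]-.121)<.04)&(C[...,2]>.062)&(C[...,2]<.075)
print("rim",cv2.minEnclosingCircle(C[kr][:,:2].astype(np.float32)),C[kr].mean(0))
# wand & pad
p=z['p'];cv2.imwrite("pics/wand14.png",cv2.resize(p[170:280,115:195],None,fx=7,fy=5.4,interpolation=cv2.INTER_CUBIC)[:,:,::-1])
S=4;big=cv2.cvtColor(cv2.resize(p,None,fx=S,fy=S,interpolation=cv2.INTER_CUBIC),cv2.COLOR_RGB2HSV)
roi=np.zeros(big.shape[:2],np.uint8);roi[172*S:276*S,125*S:178*S]=255
for nm,lo,hi,zp in(("pad+wand",(0,0,70),(179,60,255),.003),("wand",(0,0,215),(179,40,255),.027)):
    mk=cv2.bitwise_and(cv2.inRange(big,lo,hi),roi);cs,_=cv2.findContours(mk,cv2.RETR_EXTERNAL,cv2.CHAIN_APPROX_NONE);c=max(cs,key=cv2.contourArea)
    W=np.array([plane(m,(a[0]+.5)/S-.5,(a[1]+.5)/S-.5,zp)[:2] for a in c[:,0]])+[.0005,.0007]
    print(nm,cv2.minAreaRect(W.astype(np.float32)),W.min(0),W.max(0))
    # handle edges per x slice
    if nm=="wand":
        for a in np.arange(.56,.74,.02):
            s=W[abs(W[:,0]-a)<.002][:,1];print(round(a,3),s.min().round(4),s.max().round(4)) if len(s) else None
```

```text
jar inside z pct [0.003 0.009 0.036 0.042 0.059]
yellow z [0.031 0.041 0.044] 123 [0.55119328 0.11885758 0.03935307]
rim ((0.5501204133033752, 0.12136337161064148), 0.02804965153336525) [0.54677098 0.12228132 0.06608279]
pad+wand ((0.6498181223869324, 0.28601986169815063), (0.052869729697704315, 0.1947977989912033), 88.57572937011719) [0.55280711 0.25828484] [0.74736699 0.31479676]
wand ((0.6415554285049438, 0.2846001982688904), (0.141697958111763, 0.023783093318343163), 0.21687664091587067) [0.57067204 0.27251035] [0.71237555 0.29661087]
0.58 0.2727 0.2961
0.6 0.2729 0.2957
0.62 0.273 0.2959
0.64 0.2732 0.2961
0.66 0.2728 0.2962
0.68 0.273 0.2955
0.7 0.2732 0.2966
```

View pics/wand14.png

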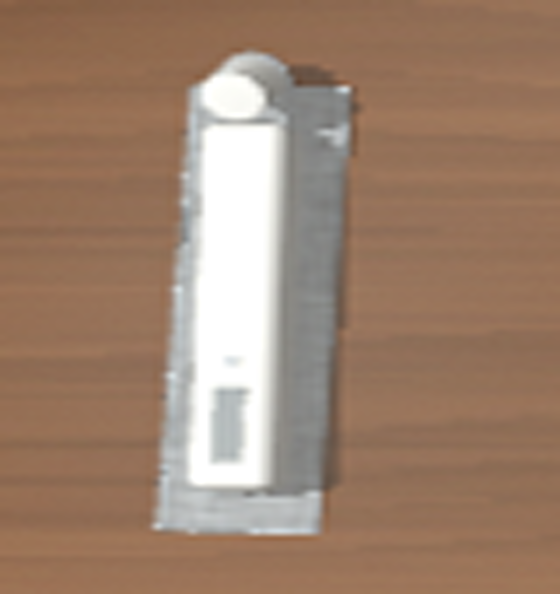

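```bash
python3 - <<'E'
from h import *
from plant import eyes
m=eyes.camera_model("top")
P=[plane(m,a/7+115-.43,b/5.4+170-.41,.003)[:2]+[.0005,.0007] for a,b in((188,88),(350,88),(152,530),(318,533))]
P=np.array(P);print(P.round(4),P.mean(0).round(4));d=P[:2].mean(0)-P[2:].mean(0);print(np.hypot(*d),np.degrees(np.arctan2(d[1],d[0])),np.hypot(*(P[0]-P[1])))
W=[plane(m,a/7+115-.43,b/5.4+170-.41,.027)[:2]+[.0005,.0007] for a,b in((205,124),(288,124),(189,484),(271,486))]
W=np.array(W);print(W.round(4),W.mean(0).round(4));d=W[:2].mean(0)-W[2:].mean(0);print(np.hypot(*d),np.degrees(np.arctan2(d[1],d[0])),np.hypot(*(W[0]-W[1])))
E
python3 go.py 0.64 0.2845 0.14 180
```

```text
[[0.7318 0.3098]
 [0.732  0.2593]
 [0.5541 0.3144]
 [0.5532 0.2633]] [0.6428 0.2867]
0.1783041418452135 -1.3784722913411545 0.05055694001785216
[[0.7125 0.2956]
 [0.7126 0.2703]
 [0.571  0.2953]
 [0.5703 0.2705]] [0.6416 0.2829]
0.14188806302289397 0.011927957260158531 0.025300330800121985
t 42.38 pos [0.4108 0.0857 0.1815] yaw 149.7 tilt 0.16 q [ 0.09  0.66 -0.65  2.23  0.84  0.52 -0.18] open 54.9 F [ 0.4  0.8 -0.3]
d [-1.626  4.79   0.678] a [-0.025      -0.01       -5.05166667]
```

Emit:
servo_tool:
  deltas:
    - {"dx":-0.3,"dy":0.85,"dz":0,"ax":0,"ay":0,"az":-1,"hand":55}
    - {"dx":-0.6,"dy":1.7,"dz":0,"ax":0,"ay":0,"az":-2,"hand":55}
    - {"dx":-0.9,"dy":2.55,"dz":0,"ax":0,"ay":0,"az":-3,"hand":55}
    - {"dx":-1.2,"dy":3.4,"dz":0.2,"ax":0,"ay":0,"az":-4,"hand":55}
    - {"dx":-1.5,"dy":4.25,"dz":0.5,"ax":0,"ay":0,"az":-5.05,"hand":55}
    - {"dx":-1.63,"dy":4.79,"dz":0.9,"ax":0,"ay":0,"az":-5.05,"hand":55}
    - {"dx":-1.63,"dy":4.79,"dz":1.2,"ax":0,"ay":0,"az":-5.05,"hand":55}
    - {"dx":-1.63,"dy":4.79,"dz":1.2,"ax":0,"ay":0,"az":-5.05,"hand":55}

```text
clock: 43.38
tool_pos: [0.642, 0.2838, 0.1071]
eef_rot: [0.001, 1.0, -0.001, -0.002]
contact_force: [0.2, 0.3, 0.9]
opening: 0.623
```

```bash
python3 go.py 0.6395 0.284 0.033 180
```

```text
t 43.38 pos [0.642  0.2838 0.1071] yaw 179.9 tilt 0.23 q [-0.12  1.09 -0.79  1.39  0.83  1.01  0.48] open 54.9 F [0.2 0.3 0.9]
d [0.038 0.006 1.235] a [-0.02333333 -0.03166667 -0.02166667]
```

Emit:
servo_tool:
  deltas:
    - {"dx":0.03,"dy":0,"dz":0.6,"ax":0,"ay":0,"az":0,"hand":55}
    - {"dx":0.03,"dy":0,"dz":1.0,"ax":0,"ay":0,"az":0,"hand":55}
    - {"dx":0.03,"dy":0,"dz":1.2,"ax":0,"ay":0,"az":0,"hand":55}
    - {"dx":0.03,"dy":0,"dz":1.23,"ax":0,"ay":0,"az":0,"hand":55}
    - {"dx":0.03,"dy":0,"dz":1.23,"ax":0,"ay":0,"az":0,"hand":10}
    - {"dx":0.03,"dy":0,"dz":1.23,"ax":0,"ay":0,"az":0,"hand":10}
    - {"dx":0.03,"dy":0,"dz":1.23,"ax":0,"ay":0,"az":0,"hand":10}
    - {"dx":0.03,"dy":0,"dz":1.23,"ax":0,"ay":0,"az":0,"hand":10}
  newtons: 45

```text
clock: 44.38
tool_pos: [0.6414, 0.2854, 0.0361]
eef_rot: [0.001, 1.0, 0.0, 0.0]
contact_force: [-0.6, -0.5, 1.8]
opening: 0.291
```

```bash
python3 go.py 0.6395 0.284 0.033 180
```

```text
t 44.38 pos [0.6414 0.2854 0.0361] yaw 179.9 tilt 0.06 q [-0.14  1.18 -0.74  1.41  0.9   0.91  0.43] open 25.6 F [-0.6 -0.5  1.8]
d [ 0.031 -0.023  0.051] a [ 0.005       0.00833333 -0.01833333]
```

```bash
python3 go.py 0.482 0.1217 0.195 180 30
```

```text
t 44.38 pos [0.6414 0.2854 0.0361] yaw 179.9 tilt 0.06 q [-0.14  1.18 -0.74  1.41  0.9   0.91  0.43] open 25.6 F [-0.6 -0.5  1.8]
d [ 2.648 -2.732 -2.653] a [ 0.00833333  5.00833333 -0.01666667]
```

Emit:
servo_tool:
  deltas:
    - {"dx":0,"dy":0,"dz":-0.2,"ax":0,"ay":0,"az":0,"hand":10}
    - {"dx":0,"dy":0,"dz":-0.8,"ax":0,"ay":0,"az":0,"hand":10}
    - {"dx":0,"dy":0,"dz":-1.6,"ax":0,"ay":0,"az":0,"hand":10}
    - {"dx":0,"dy":0,"dz":-2.4,"ax":0,"ay":0,"az":0,"hand":10}
    - {"dx":0,"dy":0,"dz":-2.9,"ax":0,"ay":0,"az":0,"hand":10}
    - {"dx":0,"dy":0,"dz":-2.9,"ax":0,"ay":0,"az":0,"hand":10}

```text
clock: 45.12
tool_pos: [0.6419, 0.2863, 0.2128]
eef_rot: [0.001, 1.0, 0.002, 0.002]
contact_force: [-0.3, 0.4, -1.3]
opening: 0.287
```

```bash
python3 go.py 0.482 0.1217 0.195 180 30
```

```text
t 45.12 pos [0.6419 0.2863 0.2128] yaw 179.9 tilt 0.31 q [-0.11  0.97 -0.85  1.33  0.74  1.16  0.54] open 25.3 F [-0.3  0.4 -1.3]
d [ 2.661 -2.75   0.277] a [ 0.03333333  5.04333333 -0.01166667]
```

Emit:
servo_tool:
  deltas:
    - {"dx":0.3,"dy":-0.3,"dz":0,"ax":0,"ay":0.5,"az":0,"hand":10}
    - {"dx":0.7,"dy":-0.7,"dz":0,"ax":0,"ay":1.2,"az":0,"hand":10}
    - {"dx":1.1,"dy":-1.15,"dz":0,"ax":0,"ay":2,"az":0,"hand":10}
    - {"dx":1.5,"dy":-1.55,"dz":0,"ax":0,"ay":2.8,"az":0,"hand":10}
    - {"dx":1.9,"dy":-1.95,"dz":0,"ax":0,"ay":3.6,"az":0,"hand":10}
    - {"dx":2.25,"dy":-2.35,"dz":0.05,"ax":0,"ay":4.4,"az":0,"hand":10}
    - {"dx":2.5,"dy":-2.6,"dz":0.15,"ax":0,"ay":4.9,"az":0,"hand":10}
    - {"dx":2.66,"dy":-2.75,"dz":0.25,"ax":0,"ay":5,"az":0,"hand":10}
    - {"dx":2.66,"dy":-2.75,"dz":0.28,"ax":0,"ay":5,"az":0,"hand":10}
    - {"dx":2.66,"dy":-2.75,"dz":0.28,"ax":0,"ay":5,"az":0,"hand":10}

```text
clock: 46.38
tool_pos: [0.4812, 0.1215, 0.1928]
eef_rot: [0.0, 0.966, 0.001, -0.258]
contact_force: [0.0, 0.1, -0.5]
opening: 0.29
```

```bash
python3 go.py 0.482 0.1217 0.195 180 30; python3 snap.py 15; python3 -c "
import cv2;p=cv2.imread('pics/scene_15.png');cv2.imwrite('pics/scene_15c.png',cv2.resize(p[130:300,340:510],None,fx=3.5,fy=3.5))"
```

```text
t 46.38 pos [0.4812 0.1215 0.1928] yaw 180.0 tilt 29.94 q [ 0.2   1.01 -0.94  1.58  0.47  1.36  0.72] open 25.5 F [ 0.   0.1 -0.5]
d [ 0.006  0.004 -0.038] a [ 0.01333333  0.01       -0.00166667]
```

View pics/scene_15c.png

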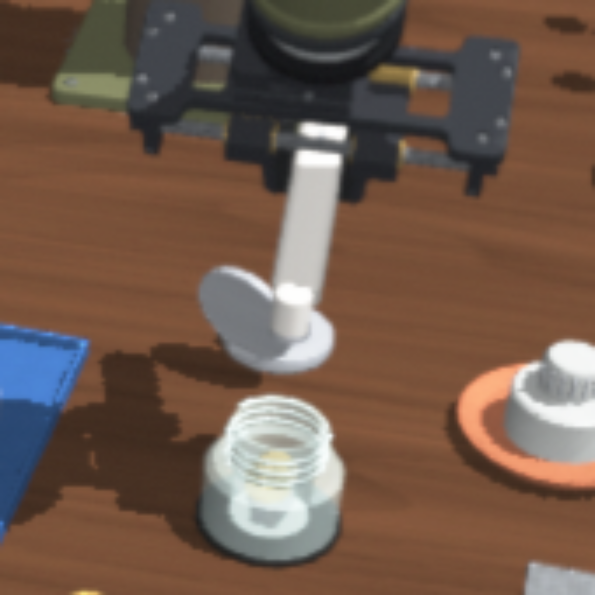

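View pics/top_15.png

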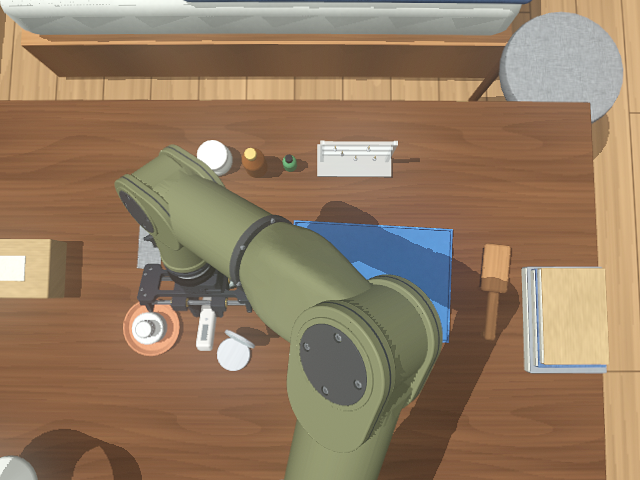

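Run:
```python
from h import *
from plant import eyes
m=eyes.camera_model("scene");z=np.load("scene_15.npz");C=cloud(m,z['d'])
b=np.array([.0036,.0003,0])
for P in([.551,.1217,.128],[.5513,.1217,.068],[.551,.1217,.158]):
    u,v=proj(m,np.array(P)+b);print(P,u,v,"crop",(u-340)*3.5,(v-130)*3.5)
H=cv2.cvtColor(z['p'],cv2.COLOR_RGB2HSV)
k=(abs(C[...,0]-.551)<.04)&(abs(C[...,1]-.1217)<.03)&(C[...,2]>.115)&(C[...,2]<.18)&(H[...,2]>110)&(H[...,1]<70)
P=C[k]-b
for lo in np.arange(.115,.18,.006):
    s=P[(P[:,2]>=lo)&(P[:,2]<lo+.006)]
    if len(s)>2:print(round(lo,3),len(s),"x",s[:,0].min().round(4),s[:,0].max().round(4),"y",s[:,1].min().round(4),s[:,1].max().round(4))
```

```text
[0.551, 0.1217, 0.128] 422.1166755484767 224.52811369274318 crop 287.4083644196684 330.8483979246011
[0.5513, 0.1217, 0.068] 418.9922733583658 250.783525895223 crop 276.4729567542804 422.7423406332805
[0.551, 0.1217, 0.158] 423.7373670836301 210.80677831260826 crop 293.08078479270534 282.8237240941289
0.121 6 x 0.5532 0.558 y 0.1127 0.1259
0.127 34 x 0.5245 0.5616 y 0.1116 0.1328
0.133 39 x 0.5267 0.5607 y 0.1103 0.1343
0.139 41 x 0.5231 0.5616 y 0.1102 0.135
0.145 86 x 0.5081 0.559 y 0.1089 0.1348
0.151 126 x 0.5111 0.5595 y 0.109 0.1348
0.157 68 x 0.5086 0.5247 y 0.1098 0.1344
0.163 23 x 0.5076 0.5143 y 0.1111 0.1329
```

Emit:
servo_tool:
  deltas:
    - {"dx":0,"dy":0,"dz":0,"ax":0,"ay":0,"az":0,"hand":10}
    - {"dx":0,"dy":0,"dz":0,"ax":0,"ay":0,"az":0,"hand":10}
    - {"dx":0,"dy":0,"dz":0,"ax":0,"ay":0,"az":0,"hand":10}
    - {"dx":0,"dy":0,"dz":0,"ax":0,"ay":0,"az":0,"hand":10}
    - {"dx":0,"dy":0,"dz":0,"ax":0,"ay":0,"az":0,"hand":10}
    - {"dx":0,"dy":0,"dz":0,"ax":0,"ay":0,"az":0,"hand":10}
    - {"dx":0,"dy":0,"dz":0,"ax":0,"ay":0,"az":0,"hand":10}
    - {"dx":0,"dy":0,"dz":0,"ax":0,"ay":0,"az":0,"hand":10}
    - {"dx":0,"dy":0,"dz":0,"ax":0,"ay":0,"az":0,"hand":10}
    - {"dx":0,"dy":0,"dz":0,"ax":0,"ay":0,"az":0,"hand":10}

```text
clock: 47.72
tool_pos: [0.4811, 0.1205, 0.1926]
eef_rot: [0.001, 0.966, 0.0, -0.259]
contact_force: [0.2, -0.1, -1.1]
opening: 0.292
```

Emit:
servo_tool:
  deltas:
    - {"dx":0,"dy":0,"dz":0,"ax":0,"ay":0,"az":0,"hand":10}
    - {"dx":0,"dy":0,"dz":0,"ax":0,"ay":0,"az":0,"hand":10}
    - {"dx":0,"dy":0,"dz":0,"ax":0,"ay":0,"az":0,"hand":10}
    - {"dx":0,"dy":0,"dz":0,"ax":0,"ay":0,"az":0,"hand":10}
    - {"dx":0,"dy":0,"dz":0,"ax":0,"ay":0,"az":0,"hand":10}
    - {"dx":0,"dy":0,"dz":0,"ax":0,"ay":0,"az":0,"hand":10}
    - {"dx":0,"dy":0,"dz":0,"ax":0,"ay":0,"az":0,"hand":10}
    - {"dx":0,"dy":0,"dz":0,"ax":0,"ay":0,"az":0,"hand":10}
    - {"dx":0,"dy":0,"dz":0,"ax":0,"ay":0,"az":0,"hand":10}
    - {"dx":0,"dy":0,"dz":0,"ax":0,"ay":0,"az":0,"hand":10}

```text
clock: 48.98
tool_pos: [0.4811, 0.1205, 0.1926]
eef_rot: [0.001, 0.966, 0.0, -0.259]
contact_force: [-0.3, -0.0, -1.0]
opening: 0.288
```

```bash
python3 go.py 0.482 0.1217 0.195 180 30; python3 snap.py 16
python3 - <<'E'
from h import *
from plant import eyes
m=eyes.camera_model("scene");z=np.load("scene_16.npz");C=cloud(m,z['d'])
b=np.array([.0036,.0003,0])
H=cv2.cvtColor(z['p'],cv2.COLOR_RGB2HSV)
k=(abs(C[...,0]-.551)<.04)&(abs(C[...,1]-.1217)<.03)&(C[...,2]>.115)&(C[...,2]<.18)&(H[...,2]>110)&(H[...,1]<70)
P=C[k]-b
for lo in np.arange(.115,.15,.006):
    s=P[(P[:,2]>=lo)&(P[:,2]<lo+.006)]
    if len(s)>2:print(round(lo,3),len(s),"x",s[:,0].max().round(4),"y",s[:,1].min().round(4),s[:,1].max().round(4))
cv2.imwrite('pics/scene_16c.png',cv2.resize(z['p'][130:300,340:510],None,fx=3.5,fy=3.5)[:,:,::-1])
E
```

```text
t 48.98 pos [0.4811 0.1205 0.1926] yaw 179.9 tilt 30.0 q [ 0.2   1.01 -0.94  1.58  0.47  1.36  0.73] open 25.4 F [-0.3 -0.  -1. ]
d [ 0.007  0.021 -0.042] a [ 0.00833333  0.         -0.015     ]
0.121 8 x 0.5583 y 0.1104 0.1307
0.127 38 x 0.5622 y 0.1083 0.1326
0.133 33 x 0.5609 y 0.1082 0.1336
0.139 42 x 0.5623 y 0.1079 0.1337
0.145 111 x 0.5625 y 0.1079 0.1337
```

View pics/scene_16c.png

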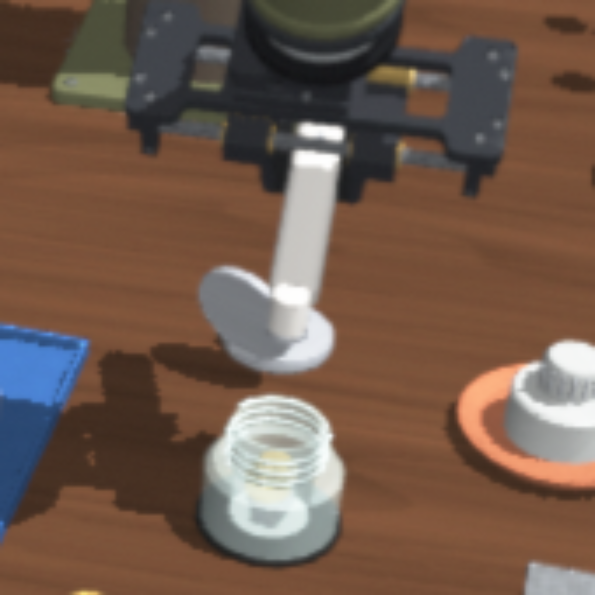

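Emit:
servo_tool:
  deltas:
    - {"dx":0,"dy":0,"dz":0,"ax":0,"ay":0,"az":0,"hand":10}
    - {"dx":0,"dy":0,"dz":0,"ax":0,"ay":0,"az":0,"hand":10}
    - {"dx":0,"dy":0,"dz":0,"ax":0,"ay":0,"az":0,"hand":10}
    - {"dx":0,"dy":0,"dz":0,"ax":0,"ay":0,"az":0,"hand":10}
    - {"dx":0,"dy":0,"dz":0,"ax":0,"ay":0,"az":0,"hand":10}
    - {"dx":0,"dy":0,"dz":0,"ax":0,"ay":0,"az":0,"hand":10}
    - {"dx":0,"dy":0,"dz":0,"ax":0,"ay":0,"az":0,"hand":10}
    - {"dx":0,"dy":0,"dz":0,"ax":0,"ay":0,"az":0,"hand":10}
    - {"dx":0,"dy":0,"dz":0,"ax":0,"ay":0,"az":0,"hand":10}
    - {"dx":0,"dy":0,"dz":0,"ax":0,"ay":0,"az":0,"hand":10}

```text
clock: 50.32
tool_pos: [0.4811, 0.1204, 0.1926]
eef_rot: [0.001, 0.966, 0.0, -0.259]
contact_force: [0.5, 0.6, -0.9]
opening: 0.293
```

```bash
python3 go.py 0.6448 0.2867 0.20 178.6 0
```

```text
t 50.33 pos [0.4811 0.1204 0.1926] yaw 179.9 tilt 30.0 q [ 0.2   1.01 -0.94  1.58  0.47  1.36  0.73] open 25.8 F [ 0.5  0.6 -0.9]
d [-2.296  2.776 -1.468] a [-0.05666667 -5.          0.21      ]
```

Emit:
servo_tool:
  deltas:
    - {"dx":0.1,"dy":0.1,"dz":-0.3,"ax":0,"ay":0,"az":0,"hand":10}
    - {"dx":0.05,"dy":0.4,"dz":-0.7,"ax":0,"ay":-0.6,"az":0,"hand":10}
    - {"dx":-0.2,"dy":0.8,"dz":-0.9,"ax":0,"ay":-1.4,"az":0,"hand":10}
    - {"dx":-0.6,"dy":1.2,"dz":-1.1,"ax":0,"ay":-2.2,"az":0,"hand":10}
    - {"dx":-1.0,"dy":1.6,"dz":-1.3,"ax":0,"ay":-3,"az":0.1,"hand":10}
    - {"dx":-1.4,"dy":2.0,"dz":-1.45,"ax":0,"ay":-3.8,"az":0.1,"hand":10}
    - {"dx":-1.8,"dy":2.4,"dz":-1.47,"ax":0,"ay":-4.6,"az":0.2,"hand":10}
    - {"dx":-2.15,"dy":2.7,"dz":-1.47,"ax":-0.05,"ay":-5,"az":0.2,"hand":10}
    - {"dx":-2.3,"dy":2.78,"dz":-1.47,"ax":-0.05,"ay":-5,"az":0.2,"hand":10}
    - {"dx":-2.3,"dy":2.78,"dz":-1.47,"ax":-0.05,"ay":-5,"az":0.2,"hand":10}

```text
clock: 51.58
tool_pos: [0.6455, 0.2865, 0.1995]
eef_rot: [0.012, 1.0, -0.001, -0.0]
contact_force: [0.0, -0.6, -1.6]
opening: 0.293
```

Emit:
servo_tool:
  deltas:
    - {"dx":0,"dy":0,"dz":0,"ax":0,"ay":0,"az":0,"hand":10}
    - {"dx":0,"dy":0,"dz":0,"ax":0,"ay":0,"az":0,"hand":10}

```text
clock: 51.82
tool_pos: [0.6452, 0.2861, 0.2002]
eef_rot: [0.012, 1.0, -0.0, -0.0]
contact_force: [0.5, 0.4, -0.9]
opening: 0.288
```

```bash
python3 go.py 0.6448 0.2867 0.0375 178.6 0; python3 snap.py 17; python3 -c "
import cv2;p=cv2.imread('pics/scene_17.png');cv2.imwrite('pics/scene_17c.png',cv2.resize(p[180:380,380:580],None,fx=3,fy=3))"
```

```text
t 51.83 pos [0.6452 0.2861 0.2002] yaw 178.6 tilt 0.03 q [-0.11  0.98 -0.84  1.33  0.75  1.15  0.52] open 25.4 F [ 0.5  0.4 -0.9]
d [0.007 0.011 2.712] a [-0.005      -0.          0.00166667]
```

View pics/scene_17c.png

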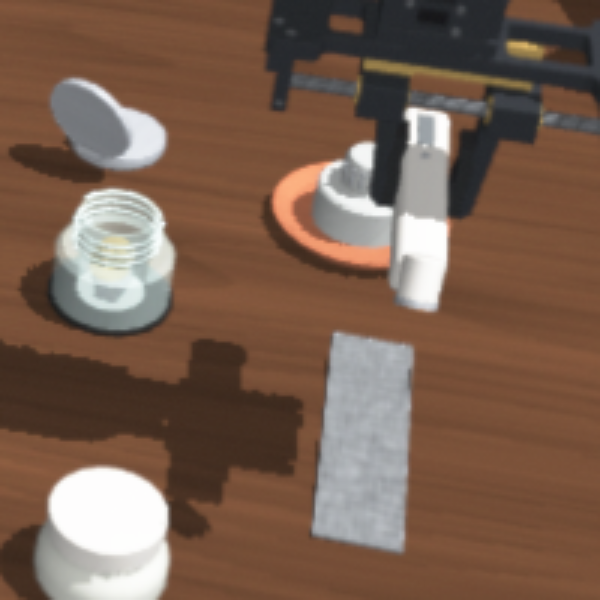

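Run:
```python
from h import *
from plant import eyes
m=eyes.camera_model("scene")
P=np.array([plane(m,a/3+380-.33,b/3+180-.33,.003)[:2]-[.0036,.0003] for a,b in((335,333),(413,345),(405,550),(313,535))])
print(P.round(4),P.mean(0))
```

```text
[[0.554  0.2664]
 [0.5531 0.3146]
 [0.7318 0.3114]
 [0.7334 0.2614]] [0.64308817 0.28847974]
```

Emit:
servo_tool:
  deltas:
    - {"dx":0,"dy":0.01,"dz":0.5,"ax":0,"ay":0,"az":0,"hand":10}
    - {"dx":0,"dy":0.01,"dz":1.2,"ax":0,"ay":0,"az":0,"hand":10}
    - {"dx":0,"dy":0.01,"dz":1.9,"ax":0,"ay":0,"az":0,"hand":10}
    - {"dx":0,"dy":0.01,"dz":2.4,"ax":0,"ay":0,"az":0,"hand":10}
    - {"dx":0,"dy":0.01,"dz":2.6,"ax":0,"ay":0,"az":0,"hand":10}
    - {"dx":0,"dy":0.01,"dz":2.65,"ax":0,"ay":0,"az":0,"hand":10}
    - {"dx":0,"dy":0.01,"dz":2.65,"ax":0,"ay":0,"az":0,"hand":10}

```text
clock: 52.8
tool_pos: [0.6457, 0.288, 0.0423]
eef_rot: [0.012, 1.0, 0.0, 0.001]
contact_force: [0.4, 0.6, -1.0]
opening: 0.29
```

Emit:
servo_tool:
  deltas:
    - {"dx":0,"dy":0,"dz":0.04,"ax":0,"ay":0,"az":0,"hand":10}
    - {"dx":0,"dy":0,"dz":0.07,"ax":0,"ay":0,"az":0,"hand":10}
    - {"dx":0,"dy":0,"dz":0.09,"ax":0,"ay":0,"az":0,"hand":10}
    - {"dx":0,"dy":0,"dz":0.09,"ax":0,"ay":0,"az":0,"hand":10}

```text
clock: 53.3
tool_pos: [0.6452, 0.2875, 0.0361]
eef_rot: [0.012, 1.0, -0.0, 0.0]
contact_force: [-1.7, -1.3, 3.0]
opening: 0.293
```

Emit:
servo_tool:
  deltas:
    - {"dx":0,"dy":0,"dz":0.01,"ax":0,"ay":0,"az":0,"hand":10}
    - {"dx":0,"dy":0,"dz":0.01,"ax":0,"ay":0,"az":0,"hand":32}
    - {"dx":0,"dy":0,"dz":0.01,"ax":0,"ay":0,"az":0,"hand":50}
    - {"dx":0,"dy":0,"dz":0.01,"ax":0,"ay":0,"az":0,"hand":50}
    - {"dx":0,"dy":0,"dz":-0.3,"ax":0,"ay":0,"az":0,"hand":50}
    - {"dx":0,"dy":0,"dz":-1.2,"ax":0,"ay":0,"az":0,"hand":50}
    - {"dx":0,"dy":0,"dz":-2.2,"ax":0,"ay":0,"az":0,"hand":50}
    - {"dx":0,"dy":0,"dz":-3,"ax":0,"ay":0,"az":0,"hand":50}

```text
clock: 54.3
tool_pos: [0.6453, 0.2883, 0.2198]
eef_rot: [0.011, 1.0, 0.001, 0.001]
contact_force: [0.8, -0.2, 0.0]
opening: 0.568
```

Emit:
servo_tool:
  deltas:
    - {"dx":0,"dy":-0.8,"dz":0,"ax":0,"ay":0,"az":0,"hand":50}
    - {"dx":0,"dy":-1.8,"dz":0,"ax":0,"ay":0,"az":0,"hand":50}
    - {"dx":0,"dy":-2.8,"dz":0,"ax":0,"ay":0,"az":0,"hand":50}
    - {"dx":0,"dy":-3.8,"dz":0,"ax":0,"ay":0,"az":0,"hand":50}
    - {"dx":0,"dy":-4.8,"dz":0,"ax":0,"ay":0,"az":0,"hand":50}
    - {"dx":0,"dy":-5.5,"dz":0,"ax":0,"ay":0,"az":0,"hand":50}
    - {"dx":0,"dy":-5.5,"dz":0,"ax":0,"ay":0,"az":0,"hand":50}
    - {"dx":0,"dy":-5.5,"dz":0,"ax":0,"ay":0,"az":0,"hand":50}

```text
clock: 55.3
tool_pos: [0.6375, -0.041, 0.2169]
eef_rot: [0.011, 1.0, 0.001, 0.001]
contact_force: [-0.2, 1.0, 0.2]
opening: 0.57
```

```bash
python3 go.py; python3 snap.py 18
```

```text
t 55.3 pos [ 0.6375 -0.041   0.2169] yaw 178.7 tilt 0.1 q [ 0.44  0.9  -0.89  1.55  0.76  1.07  0.9 ] open 50.2 F [-0.2  1.   0.2]
```

View pics/top_18.png

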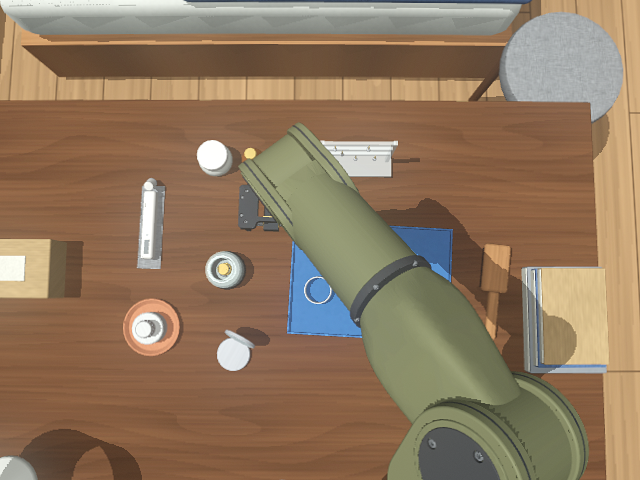

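View pics/scene_18.png

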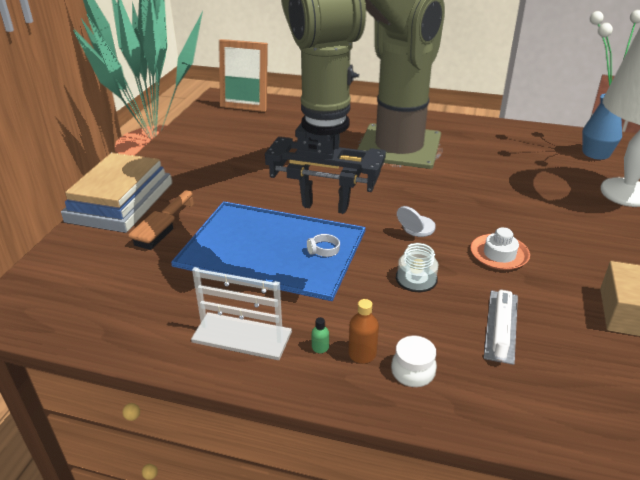

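Run:
```python
from h import *
from plant import eyes,r
m=eyes.camera_model("top");z=np.load("top_18.npz");C=cloud(m,z['d'])
def f(x,y,rad,lo,hi):
    k=(np.hypot(C[...,0]-x,C[...,1]-y)<rad)&(C[...,2]>lo)&(C[...,2]<hi);P=C[k]
    print(cv2.minEnclosingCircle(P[:,:2].astype(np.float32)),np.percentile(P[:,2],[5,50,95]).round(4))
f(.43,.277,.05,.05,.07);f(.43,.277,.05,.028,.045);f(.43,.277,.07,.008,.016)
k=(abs(C[...,0]-.64)<.11)&(abs(C[...,1]-.286)<.03)&(C[...,2]>.018)&(C[...,2]<.031);print(cv2.minAreaRect(C[k][:,:2].astype(np.float32)))
print(r.get_state()['contact_force']); r.finish_job()
```

```text
((0.42780178785324097, 0.2762380838394165), 0.01933307573199272) [0.0523 0.0564 0.0596]
((0.42747870087623596, 0.27619698643684387), 0.034132931381464005) [0.0298 0.033  0.037 ]
((0.42890042066574097, 0.2760249972343445), 0.06033666431903839) [0.0082 0.0103 0.014 ]
((0.6591235995292664, 0.2844931483268738), (0.028377855196595192, 0.17211033403873444), 89.0086441040039)
[ 0.11142101 -0.03140222 -0.11539729]
the job is handed in; nothing more can be done
```

The job is done and handed in at about 55 s; no verdict was reported.

- **Lid:** I unscrewed it a little over two turns in three grips and lifted it without noticeable pull. It stands knob up in the dish, about 1 to 2 mm from the dish's centre.
- **Jewellery:** The brooch, signet ring, wide band and locket went into the jar; no pendant was present. The locket had moved about 30 mm while I carried the signet ring, so I found it again before picking it. The last pictures show only the watch on the tray, and the topmost piece in the jar at about 44 mm, below the 68 mm rim.
- **Wand:** The lamp was held straight down over the mouth, roughly 6 cm up and centred to within a few millimetres, and steady for about 3.9 s. I then laid the wand back along its pad. From the last fit its origin is about 2 to 4 mm from the pad's centre, and its angle is within about 1° of the pad's.
- **Other things:** The watch and the other items look unmoved in the last pictures, and the robot reads no contact.

**Checks that disagreed:** The two cameras disagreed by about 4 mm. I trusted the top view, after checking the scene view against the gripper's known position, and subtracted the scene view's offset of about 3.6 mm in x.

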